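# Clamp the offcut with the square key and put the key back

### The arm

A 6-joint arm with a two-finger parallel gripper is mounted at the origin on a cart in front of the work surface, level with it; the furniture and walls round the work are solid. World frame = base frame: x ahead of the robot, y to its left, z up, the work surface at z = 0. Lengths are in m, angles in degrees, forces in N, time in s.
With the tool pointing down it reaches from about 0.3 to 0.75 m from the base axis. Payload 8.5 kg.
Tool frame: the origin (TCP) lies midway between the tips of the shut fingers; the grasp point (between the pads) lies grasp_offset behind it (grasp_offset is the distance from the TCP to the grasp point, in m); z points along the fingers, y is the line along which they close (so a half turn about z gives the same grasp; the last joint's range is limited). The gripper opens to 85 mm and grips with 20 to 120 N. Pads are 22 mm wide; open, the fingers measure 114 mm over their backs; the gripper's body (76 mm by 85 mm) begins 54 mm behind the grasp point. The pads swing forward as they close: fully open they stand 13 mm farther back than shut.
Start: joints at [-85.674, 21.807, 74.336, -0, 83.858, -12.336], TCP at [0.158, -0.527, 0.231] pointing down, gripper open.
Joint ranges: [-178.18, 178.18], [-50.72, 133.34], [12.68, 142.11], [-81.47, 261.47], [9.98, 163.14], [-165.26, 165.26]. Speed limits (degrees/s): [136.94, 136.94, 180, 180, 180, 180].

### API

Orientations are given as a 3x3 rotation matrix whose columns are the frame's x, y, z axes.
In Python, from rig import observe, get_image, camera_params, close_job, grasp_offset gives the robot as it stands.
- The arm moves only by the shell command python3 -m handwheel 'ROWS' [OPENING] [FORCE]. ROWS is JSON, a list of rows, each a list of 2 entries, a list of its own where there are three numbers: the shift along the tool's x, y, z as a fraction of full scale, then the turn, a rotation vector about the tool's x, y, z as a fraction of full scale. In form: [[[dx, dy, dz], [ax, ay, az]], ...]. A call has 1 to 10 rows; each row is the pose to reach, as a shift and turn from the pose commanded when the call began, along the tool's axes at that moment, turning the shorter way round; what a row does not reach only later rows make up. Full scale, the value 1, is 0.5 m for a shift and pi rad for a turn. A row lasts 1/10 s, in which the tool goes at most 50 mm and 8.59 degrees, less where a joint would pass 70% of its speed; a pose out of reach is approached as far as the arm can. A call with a number of a shift or a turn outside -1 to 1 is refused whole. A call with a gripper value outside its range is refused whole. OPENING is the opening, from 0 (shut) to 1 (fully open), set as the call begins (- or left out, the last holds). The fingers move at their own pace and stop on an object; FORCE is the grip in N (left out, the last holds). Time passes only in rows, so rows that repeat a pose let the fingers close. It gives the time, the measured TCP pose, the force, the opening and the grip force at its end, in the units of the state.
- observe(): the state, without advancing time (a new reading comes with each control period).
- get_image(name): name is "side" or "top"; returns (picture, depth): 420x560x3 uint8, red, green, blue; 420x560 float32, m along the optical axis (not along the pixel's ray), 0 where there is no reading.
- camera_params(name): a dict with "K" (3x3 intrinsics, pixels), "k1" (the pictures are not rectified: a ray, as slopes to the right and down, at radius r is drawn at 1 + k1 r^2 times it, then the intrinsics apply), "R" (3x3) and "t" (3): a world point X has camera coordinates R X + t. Camera axes: x right, y down, z forward; pixel columns grow to the right and rows downward; lengths in m; the calibration is good to about 2 mm. A picture is of the moment at which its call begins. camera_params takes no time and is no camera call.
- close_job(): hands the job in; it is judged then, once.
The state is a dict: "time_s": time; "q": joint angles; "qvel": joint speeds; "joint_efforts": joint torques, N m; "position": TCP position; "tool_rot": TCP orientation; "ft_force": force on the tool from outside, world axes, zero at the start; "wrist_torque": the same for the moment, N m; "grip_width": finger opening in m; "gripper_force": force on a finger pad.
Only numpy, scipy, OpenCV 4.12 (cv2) and the standard library are available. Lean on these libraries where they do the work, as an engineer would, in place of code of your own. Each camera call takes 0.05 s, during which the arm holds its last target. There are 200 camera calls.

### The job

The wooden offcut in the sloping jig is not clamped yet. Take the red-handled key out of the red holder, push its square bit fully into the square recess of the jig's brass clamp knob, and with it turn the knob clockwise until it stops. Then stand the key back fully down in the red holder and let go, leaving the blue and yellow keys and the other things on the bench where they are.

Things in the scene. Friction and masses are not known exactly. Their poses are not given: they have to be found in the camera images.
- key_red: red-handled key, loose, stands in the red holder. 107 mm tall; square bit and shank 12 x 12 mm, tapering to 6.6 mm in the last 6 mm; round 21 mm collar at 45 to 53 mm; square red handle 22 x 22 mm from 52 to 102 mm above the tip. Origin: the bit's tip; z runs up through the handle, x and y square to its flats and the bit's. 90 g.
- key_red_tip (a point): centre of the tip of the red key's bit (the same point as the key's origin)
- key_blue: blue-handled key, loose, stands in the blue holder. 107 mm tall; round 12 mm bit and shank; round 21 mm collar at 45 to 53 mm; square blue handle 22 x 22 mm from 52 to 102 mm above the tip. Origin: the bit's tip; z runs up through the handle, x and y square to its flats and the bit's.
- key_yellow: yellow-handled key, loose, stands in the yellow holder. 107 mm tall; square 8 mm bit and shank; round 21 mm collar at 45 to 53 mm; square yellow handle 22 x 22 mm from 52 to 102 mm above the tip. Origin: the bit's tip; z runs up through the handle, x and y square to its flats and the bit's.
- holder_red: red key holder, fixed to the bench: grey plastic block 46 x 46 mm, 36 mm tall, its top 10 mm red, on a 66 x 56 x 5 mm foot. In its top a square upright hole 15 mm wide and 30 mm deep, sides along x and y. Origin: centre of the underside, z up.
- holder_blue: blue key holder, fixed to the bench: grey plastic block 46 x 46 mm, 36 mm tall, its top 10 mm blue, on a 66 x 56 x 5 mm foot. In its top a square upright hole 15 mm wide and 30 mm deep, sides along x and y. Origin: centre of the underside, z up.
- holder_yellow: yellow key holder, fixed to the bench: grey plastic block 46 x 46 mm, 36 mm tall, its top 10 mm yellow, on a 66 x 56 x 5 mm foot. In its top a square upright hole 15 mm wide and 30 mm deep, sides along x and y. Origin: centre of the underside, z up.
- holder_red_floor (a point): centre of the floor of the red holder's hole, 30 mm below its mouth; the key's tip rests here when it is fully down
- jig: sloping clamp jig, fixed: grey foot 160 x 190 x 10 mm, blue wedge, aluminium deck that slopes up away from the robot at 33 degrees, on it a wooden offcut, a steel jaw and the brass clamp knob; about 125 mm tall. Origin: centre of the underside; x points up the slope (horizontally), z up.
- recess (a point): centre of the mouth of the square recess (14.5 mm wide, 16 mm deep) in the top of the brass clamp knob (46 mm across, 20 mm high). z: the knob's axis, outward, 33 degrees from vertical, leaning to the jig's -x; x, y: square to the recess's sides, turning with the knob. The mouth is 30 mm above the deck; the offcut, 38 mm above the deck, begins 52 mm up the slope from the axis
- recess_floor (a point): centre of the recess's floor, 16 mm below the mouth along the axis
- screw (a joint): angle of the clamp knob, rad: 0 is fully open, grows as it turns clockwise (seen from outside, looking down its axis); hard stop at 1.2, fully clamped. Turning it needs about 0.12 N m; it stays where it is left. It starts between 0 and 0.3; the jaw follows it.
- tape_measure: green tape measure, 36 x 68 x 62 mm, loose bystander; origin: centre of the underside
- paint_brush: flat brown paint brush lying down, 248 x 30 x 11 mm, loose bystander; origin: centre of the underside
- screwdriver: red screwdriver lying down, 194 x 29 x 29 mm, loose bystander; origin: centre of the underside
Things that resemble listed ones, but are neither listed nor needed, are in the scene too. What is shaped like the key_red but pink is not meant.

How it is judged:
By the outcome, as a careful person would: the job done as asked, in the order asked, and still so for the second after the job is handed in, with the robot touching nothing.
It also fails if it takes over 54 s, if anything falls off the work surface, if the arm or the gripper's body presses on something with over 40 N, if the wrist force passes 120 N, or if a joint passes its speed limit or range.

## Working session

There is one attempt and no reset: what is moved stays moved. The work goes in short steps, Python scripts to look and compute and a shell command to move; the robot and the scene stay as the last step left them, time stands still between calls to the robot, and variables do not carry over. Pictures are saved under pics/ and viewed, at most 10 in all, crops included, and the job is handed in when it is done.

```bash
ls; mkdir -p pics; python3 - <<'E'
from rig import *
import cv2,numpy as np
print(grasp_offset)
o=observe();print(o['position'],o['tool_rot'],o['grip_width'],o['time_s'])
for n in('side','top'):
    p,d=get_image(n);cv2.imwrite(f'pics/{n}0.png',p[:,:,::-1]);np.savez(f'pics/{n}0.npz',p=p,d=d)
    print(n,camera_params(n))
E
```

```text
pics
0.0187
[ 0.15767154 -0.52660584  0.230714  ] [[ 9.58010139e-01  2.86734313e-01 -8.31885784e-05]
 [ 2.86734120e-01 -9.58009066e-01  1.47448903e-03]
 [ 3.43091187e-04 -1.43642844e-03 -9.99998909e-01]] 0.08549883950947203 0.0
side {'K': array([[450.77894298,   0.        , 277.26513784],
       [  0.        , 450.77894298, 208.07871434],
       [  0.        ,   0.        ,   1.        ]]), 'k1': -0.02730100928437099, 'R': array([[-0.96091673, -0.27584651,  0.02340372],
       [-0.14716855,  0.43739625, -0.88714482],
       [ 0.2344791 , -0.8559166 , -0.46089731]]), 't': array([0.43156011, 0.16535102, 0.81229853])}
top {'K': array([[422.97450334,   0.        , 278.34025094],
       [  0.        , 422.97450334, 206.9144296 ],
       [  0.        ,   0.        ,   1.        ]]), 'k1': 0.0023545598320940235, 'R': array([[-0.01889722, -0.99970923,  0.01497828],
       [-0.99248303,  0.01694468, -0.12120359],
       [ 0.12091454, -0.0171561 , -0.99251466]]), 't': array([-0.08721056,  0.48764015,  0.89135308])}
```

View pics/side0.png

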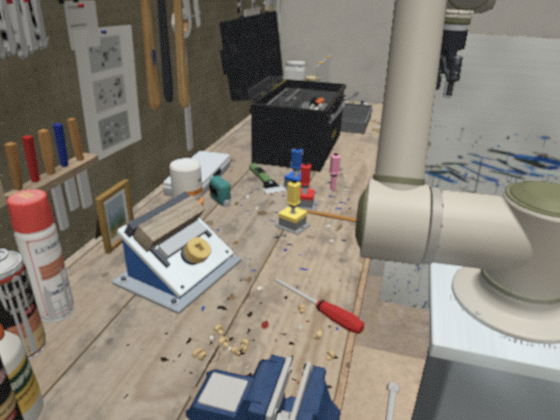

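View pics/top0.png

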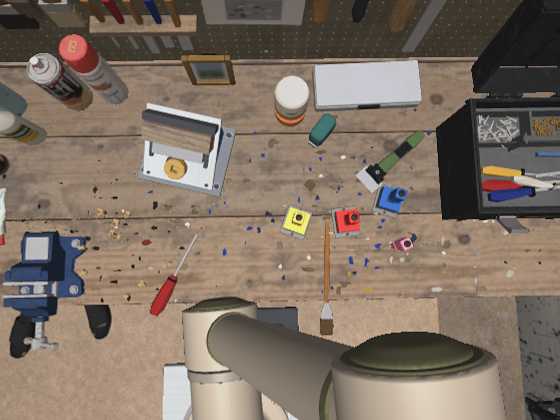

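The side view shows the jig at (180,255) with its knob at (197,250), and the red key behind the yellow one at (306,175). In the top view the red key is at (348,218) and the knob at (176,168). Next I'll take depth measurements and enlarged crops.

```bash
cat > h.py <<'E'
import numpy as np,cv2
from rig import *
def rays(n,uv):
    c=camera_params(n);uv=np.asarray(uv,float).reshape(-1,1,2)
    return cv2.undistortPoints(uv,c['K'],np.array([c['k1'],0,0,0.]))[:,0]
def rays2(n,uv):  # exact inverse of x_d=x(1+k1 r^2)
    return rays(n,uv)
def cloud(n,d):
    c=camera_params(n);v,u=np.mgrid[:420,:560]
    s=rays(n,np.stack([u,v],-1).reshape(-1,2)).reshape(420,560,2)
    X=np.dstack([s*d[...,None],d]);return (X-c['t'])@c['R']
def proj(n,X):
    c=camera_params(n);X=np.atleast_2d(np.asarray(X,float))
    r,_=cv2.Rodrigues(c['R']);return cv2.projectPoints(X,r,c['t'],c['K'],np.array([c['k1'],0,0,0.]))[0][:,0]
def onplane(n,uv,z):
    c=camera_params(n);s=rays(n,uv);D=np.c_[s,np.ones(len(s))]@c['R'];o=-c['R'].T@c['t']
    return o+D*((z-o[2])/D[:,2])[:,None]
E
python3 - <<'E'
from h import *
L={n:np.load(f'pics/{n}0.npz') for n in('side','top')}
for n in L:
    p,d=L[n]['p'],L[n]['d'];X=cloud(n,d)
    hsv=cv2.cvtColor(p,cv2.COLOR_RGB2HSV).astype(int);H,S,V=hsv[...,0],hsv[...,1],hsv[...,2]
    red=((H<6)|(H>174))&(S>150)&(V>60)&(d>0)
    reg=(abs(X[...,0]-.45)<.12)&(abs(X[...,1]+.23)<.12)
    m=red&reg
    v,u=np.where(m);P=X[m];print(n,len(P),u.min(),u.max(),v.min(),v.max())
    for lo,hi in((.028,.042),(.06,.107),(.098,.115)):
        q=P[(P[:,2]>lo)&(P[:,2]<hi)]
        if len(q): print(lo,len(q),q.min(0).round(4),q.max(0).round(4),q.mean(0).round(4))
    if n=='top':
        hm=m&(X[...,2]>.028)&(X[...,2]<.045)
        c=max(cv2.findContours((m&(X[...,2]<.05)).astype(np.uint8),0,2)[0],key=cv2.contourArea)
        b=cv2.boxPoints(cv2.minAreaRect(c));print('holder box',b,onplane('top',b,.036).round(4))
    # bench check
    z=X[...,2][(d>0)&(abs(X[...,0]-.5)<.1)&(abs(X[...,1]-.05)<.05)];print('bench z',np.median(z))
    # jig deck: plane of slope 33
    jr=(abs(X[...,1]-.22)<.12)&(X[...,0]>.45)&(X[...,0]<.72)&(X[...,2]>.02)&(d>0)
    Q=X[jr];print('jig',len(Q),Q.min(0),Q.max(0))
    br=jr&(H>12)&(H<28)&(S>110)&(V>90)
    v,u=np.where(br);print('brass',len(u),u.min(),u.max(),v.min(),v.max(),X[br].mean(0))
t=L['top']['p'];s=L['side']['p']
f=lambda im,x,y,w,h:cv2.resize(im[y:y+h,x:x+w,::-1],(400,300),interpolation=cv2.INTER_CUBIC)
cv2.imwrite('pics/c1.png',np.vstack([np.hstack([f(t,130,95,120,90*1),f(t,315,190,80,60)]),np.hstack([f(s,160,215,80,60),f(s,265,140,80,60)])]))
E
```

```text
side 247 301 313 164 199
0.028 89 [ 0.4267 -0.2668  0.0284] [ 0.4565 -0.2187  0.0379] [ 0.4393 -0.2344  0.0343]
0.06 138 [ 0.4385 -0.2503  0.0609] [ 0.4583 -0.2266  0.107 ] [ 0.4487 -0.233   0.0857]
0.098 55 [ 0.4385 -0.2503  0.0983] [ 0.4591 -0.2288  0.1118] [ 0.4486 -0.2357  0.1051]
bench z 0.0007987286515060358
jig 5501 [0.53517863 0.10001117 0.02018201] [0.69334683 0.20226629 0.13537156]
brass 205 185 207 242 262 [0.56441874 0.13339354 0.06924715]
top 429 336 359 209 232
0.028 278 [ 0.4306 -0.2695  0.0281] [ 0.478  -0.2203  0.0411] [ 0.4504 -0.2398  0.0367]
0.06 80 [ 0.443  -0.255   0.0604] [ 0.4659 -0.2329  0.1068] [ 0.4516 -0.2382  0.0865]
0.098 85 [ 0.4438 -0.255   0.1005] [ 0.4659 -0.2336  0.1145] [ 0.454  -0.2429  0.1082]
holder box [[334.9     211.29997]
 [356.46    208.21999]
 [359.46    229.21999]
 [337.9     232.29997]] [[ 0.4736 -0.2183  0.036 ]
 [ 0.4796 -0.2654  0.036 ]
 [ 0.4338 -0.27    0.036 ]
 [ 0.428  -0.2231  0.036 ]]
bench z 0.002152790715989083
jig 2832 [0.47836908 0.1000449  0.02015172] [0.69723064 0.29796287 0.13715498]
brass 340 164 184 158 178 [0.56595455 0.11993865 0.07611817]
```

View pics/c1.png

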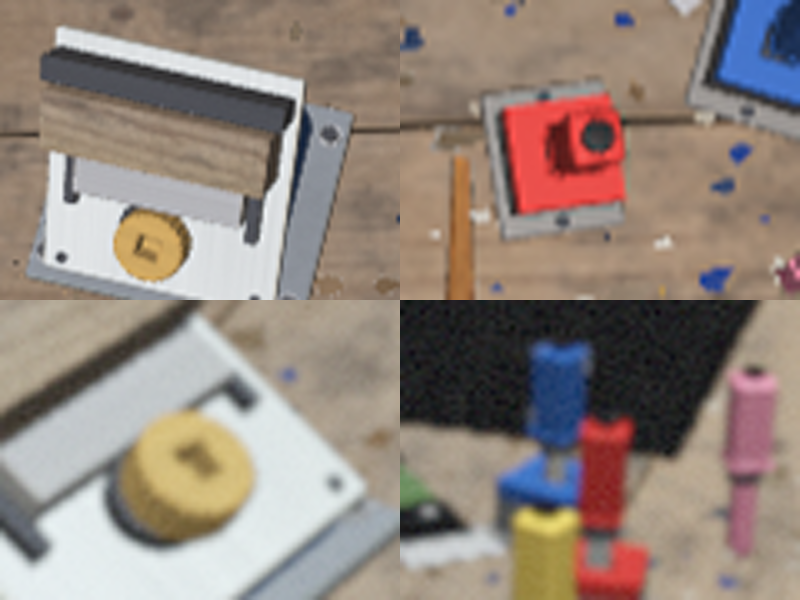

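Crop c1 shows the red key standing, with its handle roughly square to the holder. The knob recess is at about (175,168) in the top view and (199,247) in the side view. I'll fit the jig plane and yaw, then rectify the knob face and the key top.

```bash
cat > m.py <<'E'
from h import *
L={n:np.load(f'pics/{n}0.npz') for n in('side','top')}
c33,s33=np.cos(np.radians(33)),np.sin(np.radians(33))
def warp(n,O,ax,ay,half,px=400,img=None):
    # picture of plane O+a*ax+b*ay ; cols=+ax, rows=-ay
    g=np.linspace(-half,half,px);A,B=np.meshgrid(g,-g)
    P=O+A[...,None]*ax+B[...,None]*ay
    uv=proj(n,P.reshape(-1,3)).reshape(px,px,2).astype(np.float32)
    return cv2.remap(L[n]['p'] if img is None else img,uv[...,0],uv[...,1],cv2.INTER_CUBIC)[:,:,::-1]
def tri(us,ut):
    A=[];b=[]
    for n,u in(('side',us),('top',ut)):
        c=camera_params(n);s=rays(n,[u])[0]
        for k in(0,1):
            A.append(c['R'][k]-s[k]*c['R'][2]);b.append(s[k]*c['t'][2]-c['t'][k])
    x,r,_,_=np.linalg.lstsq(np.array(A),np.array(b),rcond=None);return x,np.sqrt(r)
E
python3 - <<'E'
from m import *
T=tri((199,246.6),(175,168.2));print('recess tri',T)
for n in L:
    p,d=L[n]['p'],L[n]['d'];X=cloud(n,d);hsv=cv2.cvtColor(p,cv2.COLOR_RGB2HSV).astype(int)
    reg=(abs(X[...,1]-.12)<.13)&(abs(X[...,0]-.6)<.11)&(d>0)
    w=reg&(hsv[...,1]<28)&(hsv[...,2]>190)&(X[...,2]>.02)
    P=X[w];
    for _ in range(8):
        c=np.median(P,0) if _==0 else P.mean(0);N=np.linalg.svd(P-c,full_matrices=False)[2][2];N*=np.sign(N[2])
        r=abs((P-c)@N);P=P[r<max(.003,2*r.std())] if _>1 else P[r<np.quantile(r,.9)]
    print(n,'deck',len(P),c,'tilt',np.degrees(np.arccos(N[2])),'yaw',np.degrees(np.arctan2(-N[1],-N[0])),'std',r.std(),'recess h over deck',(T[0]-c)@N)
    br=reg&(hsv[...,0]>12)&(hsv[...,0]<30)&(hsv[...,1]>110)&(hsv[...,2]>90)&(X[...,2]>.05)&(abs(X[...,0]-T[0][0])<.03)&(abs(X[...,1]-T[0][1])<.03)
    Q=X[br];hh=(Q-c)@N;top=Q[hh>.027];print(' knob top',len(top),np.median(hh[hh>.027]),top.mean(0),(top.min(0)+top.max(0))/2)
yaw=np.radians(-15)
E
```

```text
recess tri (array([0.56453188, 0.1188736 , 0.07375045]), array([0.00201583]))
side deck 1864 [0.57717667 0.14142909 0.0489104 ] tilt 33.07301111128058 yaw -13.303980314386836 std 0.000663341745211304 recess h over deck 0.024698083139142776
 knob top 56 0.029138651735287208 [0.55983981 0.13125087 0.07407897] [0.56032171 0.12936538 0.07400949]
top deck 1430 [0.5956579  0.1074961  0.06331877] tilt 33.32795114825813 yaw -13.803116286750893 std 0.0005801643957417172 recess h over deck 0.026815228884287244
 knob top 285 0.030033361193625766 [0.56453806 0.11991343 0.07744135] [0.56416407 0.120476   0.07693096]
```

```bash
python3 - <<'E'
from m import *
y=np.radians(-13.5);jx=np.array([np.cos(y),np.sin(y),0]);jy=np.array([-np.sin(y),np.cos(y),0]);
sx=jx*c33+np.array([0,0,s33]);O=np.array([.5645,.120,.0775])
# view: cols = -jy (right), rows up = slope up
a=[warp(n,O,-jy,sx,.03,300) for n in('top','side')]
E=np.eye(3);y2=np.radians(6);hx=np.array([np.cos(y2),np.sin(y2),0]);hy=np.array([-np.sin(y2),np.cos(y2),0]);H=np.array([.4538,-.2442,0])
b=[warp('top',H+[0,0,.108],-hy,hx,.03,300),warp('top',H+[0,0,.036],-hy,hx,.04,300)]
b2=[warp('side',H+[0,0,.108],-hy,hx,.03,300)]
im=[np.ascontiguousarray(x) for x in a+b+b2]
for x in im:
    cv2.line(x,(150,0),(150,300),(0,255,0),1);cv2.line(x,(0,150),(300,150),(0,255,0),1)
im.append(np.zeros_like(im[0]))
o=np.vstack([np.hstack(im[:3]),np.hstack(im[3:])]);o=cv2.resize(o,(800,533));cv2.imwrite('pics/r1.png',o)
E
```

```text
(no output)
```

View pics/r1.png

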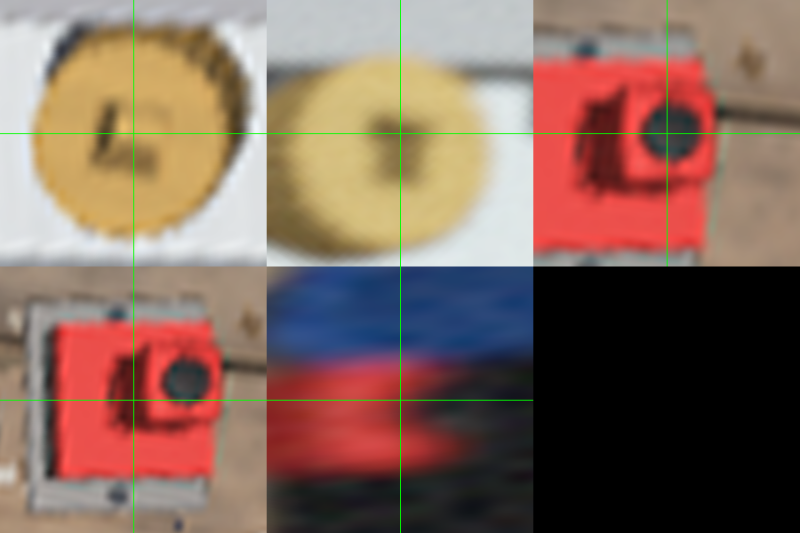

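The knob recess sits near the tile centre and is rotated about 10° clockwise from the deck axes. The key is nearly square to its holder (yaw about 6°). The side camera is offset about 3 mm from the top one, so I'll hover over the key and calibrate against the robot.

```bash
cat > g.py <<'E'
from h import *
from scipy.spatial.transform import Rotation as Ro
def down(yaw):
    y=np.radians(yaw);x=np.array([np.cos(y),np.sin(y),0]);z=np.array([0,0,-1.]);return np.c_[x,np.cross(z,x),z]
def delta(p0,R0,p,R):
    return np.round((R0.T@(np.array(p)-p0))/.5,4).tolist(),np.round(Ro.from_matrix(R0.T@R).as_rotvec()/np.pi,4).tolist()
E
python3 - <<'E'
from g import *
o=observe();print(delta(o['position'],o['tool_rot'],[.4535,-.244,.19],down(96)))
E
```

```text
([0.7289, -0.3718, 0.0822], [-0.0003, -0.0004, -0.4408])
```

```bash
python3 -m handwheel '[[[0.729,-0.372,0.082],[0,0,-0.441]],[[0.729,-0.372,0.082],[0,0,-0.441]],[[0.729,-0.372,0.082],[0,0,-0.441]],[[0.729,-0.372,0.082],[0,0,-0.441]],[[0.729,-0.372,0.082],[0,0,-0.441]],[[0.729,-0.372,0.082],[0,0,-0.441]],[[0.729,-0.372,0.082],[0,0,-0.441]],[[0.729,-0.372,0.082],[0,0,-0.441]],[[0.729,-0.372,0.082],[0,0,-0.441]],[[0.729,-0.372,0.082],[0,0,-0.441]]]' 0.7 60
python3 -m handwheel '[[[0,0,0],[0,0,0]],[[0,0,0],[0,0,0]]]'
python3 - <<'E'
from g import *
o=observe();print(o['q'],o['position'],o['tool_rot'].round(4),o['grip_width'])
f=[]
for n in('top','side'):
    p,d=get_image(n);np.savez(f'pics/{n}1.npz',p=p,d=d);p=np.ascontiguousarray(p[:,:,::-1])
    g=o['position']-.0*o['tool_rot'][:,2]
    u=proj(n,[o['position'],[.4535,-.244,.108]]).round(1);print(n,u)
    x,y=(u[1]-[50,55]).astype(int);c=cv2.resize(p[y:y+100,x:x+100],(400,400),interpolation=cv2.INTER_CUBIC);
    for q in u: cv2.circle(c,tuple(((q-[x,y])*4).astype(int)),3,(0,255,0),-1)
    f.append(c)
cv2.imwrite('pics/k1.png',np.hstack(f))
E
```

```text
time_s: 1.1
position: [0.4547, -0.2422, 0.1897]
tool_rot: [[-0.114, 0.994, -0.001], [0.994, 0.114, 0.001], [0.001, -0.001, -1.0]]
ft_force: [-0.7, -0.9, -0.6]
grip_width: 0.06
gripper_force: 0.0
time_s: 1.3
position: [0.4534, -0.2442, 0.1901]
tool_rot: [[-0.104, 0.995, -0.0], [0.995, 0.104, 0.0], [0.0, -0.0, -1.0]]
ft_force: [-0.8, 0.1, -0.3]
grip_width: 0.06
gripper_force: 0.0
[-4.15024314e+01  2.03499739e+01  8.38743629e+01 -8.80212951e-04
  7.58057353e+01 -4.74558189e+01] [ 0.45335566 -0.24424363  0.19013706] [[-1.037e-01  9.946e-01 -4.000e-04]
 [ 9.946e-01  1.037e-01  3.000e-04]
 [ 4.000e-04 -4.000e-04 -1.000e+00]] 0.060021475193851676
top [[362.3 212.8]
 [353.5 217.1]]
side [[306.6 131.5]
 [304.7 164.6]]
```

View pics/k1.png

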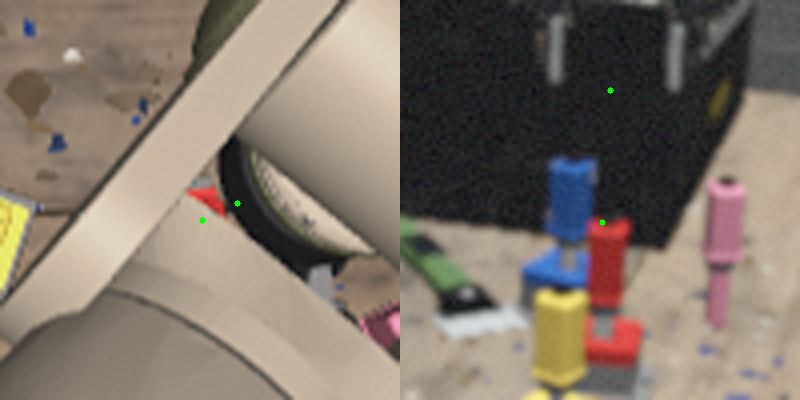

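The top view is blocked by the arm. In the side view the fingertips (555 and 675 in the crop) and the key (609) are both shifted about 1.3 px right of prediction. That puts the bias in the side camera and confirms the top-view position, so I'll descend and grip.

```bash
python3 -m handwheel '[[[0,0,0.05],[0,0,0]],[[0,0,0.1],[0,0,0]],[[0,0,0.15],[0,0,0]],[[0,0,0.2],[0,0,0]],[[0,0,0.235],[0,0,0]],[[0,0,0.252],[0,0,0]],[[0,0,0.252],[0,0,0]],[[0,0,0.252],[0,0,0]]]'
python3 -m handwheel '[[[0,0,0],[0,0,0]],[[0,0,0],[0,0,0]],[[0,0,0],[0,0,0]],[[0,0,0],[0,0,0]],[[0,0,0],[0,0,0]],[[0,0,0],[0,0,0]],[[0,0,0],[0,0,0]],[[0,0,0],[0,0,0]]]' 0 40
python3 - <<'E'
from g import *
o=observe();print(o['position'],o['grip_width'],o['gripper_force'],o['ft_force'],o['wrist_torque'])
f=[]
for n in('top','side'):
    p,d=get_image(n);p=np.ascontiguousarray(p[:,:,::-1])
    u=proj(n,[[.4535,-.244,.108]]);x,y=(u[0]-[50,55]).astype(int);f.append(cv2.resize(p[y:y+100,x:x+100],(400,400),interpolation=cv2.INTER_CUBIC))
cv2.imwrite('pics/k2.png',np.hstack(f))
E
```

```text
time_s: 2.2
position: [0.4538, -0.2446, 0.065]
tool_rot: [[-0.105, 0.995, 0.001], [0.995, 0.105, -0.001], [-0.001, 0.001, -1.0]]
ft_force: [-0.3, -0.7, -0.0]
grip_width: 0.0596
gripper_force: 0.0
time_s: 3.0
position: [0.4536, -0.2444, 0.0649]
tool_rot: [[-0.105, 0.994, 0.0], [0.994, 0.105, -0.001], [-0.001, 0.0, -1.0]]
ft_force: [-1.5, -0.1, 6.0]
grip_width: 0.0215
gripper_force: 40.0
[ 0.45358564 -0.24440692  0.06494506] 0.021508643842619884 40.034292340278625 [-1.45338176 -0.14411308  6.01013304] [-0.04147535  0.50360798  0.00483668]
```

View pics/k2.png

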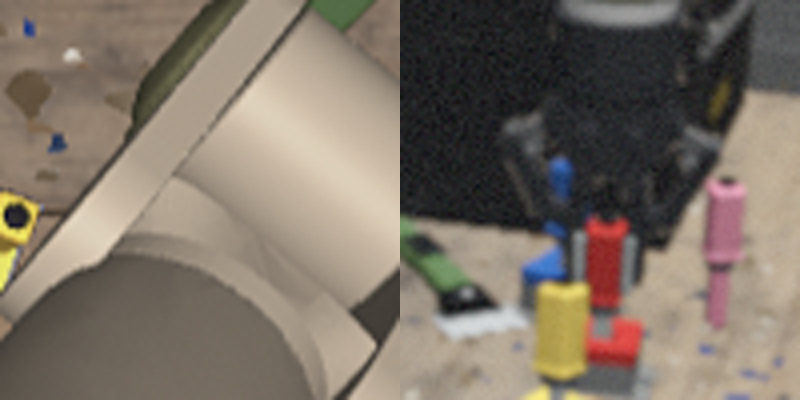

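The key is gripped at 21.5 mm width. I'll firm up the grip, lift, and work out the pre-insertion hover.

```bash
python3 -m handwheel '[[[0,0,0],[0,0,0]],[[0,0,0],[0,0,0]],[[0,0,-0.02],[0,0,0]],[[0,0,-0.05],[0,0,0]],[[0,0,-0.09],[0,0,0]],[[0,0,-0.15],[0,0,0]],[[0,0,-0.22],[0,0,0]],[[0,0,-0.29],[0,0,0]],[[0,0,-0.29],[0,0,0]],[[0,0,-0.29],[0,0,0]]]' 0 80
cat >> g.py <<'E'
y=np.radians(-13.5);s3,c3=np.sin(np.radians(33)),np.cos(np.radians(33))
jx=np.array([np.cos(y),np.sin(y),0]);jy=np.array([-np.sin(y),np.cos(y),0]);sx=jx*c3+np.array([0,0,s3]);N=-jx*s3+np.array([0,0,c3])
O=np.array([.5637,.1204,.0769]);R0=np.c_[jy,sx,-N]
def jig(h,a,off=(0,0)): # tip h above mouth, turned a deg clockwise; off along jy,sx
    return O+N*(.0589+h)+off[0]*jy+off[1]*sx, R0@Ro.from_euler('z',a,degrees=True).as_matrix()
E
python3 - <<'E'
from g import *
o=observe();print(o['position'],o['q'],o['grip_width'])
p,R=jig(.035,10);print(p,delta(o['position'],o['tool_rot'],p,R))
E
```

```text
time_s: 4.1
position: [0.4535, -0.244, 0.2097]
tool_rot: [[-0.105, 0.994, 0.001], [0.994, 0.105, -0.001], [-0.001, 0.001, -1.0]]
ft_force: [0.3, -0.3, -1.6]
grip_width: 0.0212
gripper_force: 78.2
[ 0.45351434 -0.24403157  0.20972664] [-4.14773580e+01  1.92850243e+01  8.20316343e+01  9.24149794e-03
  7.86267642e+01 -4.75253653e+01] 0.021160872155231943
[0.51397144 0.13233877 0.15565117] ([0.7359, 0.1994, 0.1078], [-0.1844, -0.0153, 0.1596])
```

```bash
python3 -m handwheel '[[[0.08,0.02,0],[0,0,0]],[[0.17,0.045,0],[-0.02,0,0.02]],[[0.26,0.07,0],[-0.05,-0.004,0.05]],[[0.35,0.1,0],[-0.09,-0.008,0.08]],[[0.44,0.12,0.02],[-0.13,-0.012,0.11]],[[0.53,0.145,0.04],[-0.17,-0.015,0.14]],[[0.62,0.17,0.07],[-0.184,-0.015,0.16]],[[0.7,0.19,0.09],[-0.184,-0.015,0.16]],[[0.736,0.199,0.108],[-0.184,-0.015,0.16]],[[0.736,0.199,0.108],[-0.184,-0.015,0.16]]]'
python3 -m handwheel '[[[0,0,0],[0,0,0]],[[0,0,0],[0,0,0]]]'
python3 - <<'E'
from g import *
o=observe();print(o['position'],o['q'],o['tool_rot'],o['ft_force'])
p,R=jig(.035,10);print(delta(o['position'],o['tool_rot'],p,R))
f=[]
tip=o['position']+.0589*o['tool_rot'][:,2]
for n in('top','side'):
    p,d=get_image(n);np.savez(f'pics/{n}2.npz',p=p,d=d);p=np.ascontiguousarray(p[:,:,::-1])
    u=proj(n,[tip,O]).round(1);print(n,u)
    x,y=(u[1]-[40,60]).astype(int);c=cv2.resize(p[y:y+80,x:x+80],(400,400),interpolation=cv2.INTER_CUBIC)
    for q in u: cv2.circle(c,tuple(((q-[x,y]+.5)*5).astype(int)),2,(0,255,0),-1)
    f.append(c)
cv2.imwrite('pics/k3.png',np.hstack(f))
E
```

```text
time_s: 5.1
position: [0.5123, 0.135, 0.1526]
tool_rot: [[0.371, 0.766, 0.525], [0.924, -0.362, -0.125], [0.094, 0.531, -0.842]]
ft_force: [-0.0, -0.9, 0.2]
grip_width: 0.021
gripper_force: 78.2
time_s: 5.3
position: [0.5131, 0.1322, 0.1542]
tool_rot: [[0.372, 0.765, 0.526], [0.923, -0.363, -0.126], [0.094, 0.532, -0.841]]
ft_force: [0.9, 0.8, -0.6]
grip_width: 0.0211
gripper_force: 78.2
[0.51308171 0.13224814 0.15421072] [  6.98487745  16.54930953 105.65409322 -23.13746333  28.72458732
  48.009807  ] [[ 0.37205033  0.7649846   0.52571581]
 [ 0.92340414 -0.36261103 -0.12584927]
 [ 0.0943576   0.53227042 -0.8412995 ]] [ 0.88412818  0.79076323 -0.5762899 ]
([0.0011, 0.0028, -0.0015], [-0.0015, 0.0002, -0.0001])
top [[168.6 175.7]
 [174.1 168.9]]
side [[206.5 235.1]
 [198.2 245.4]]
```

View pics/k3.png

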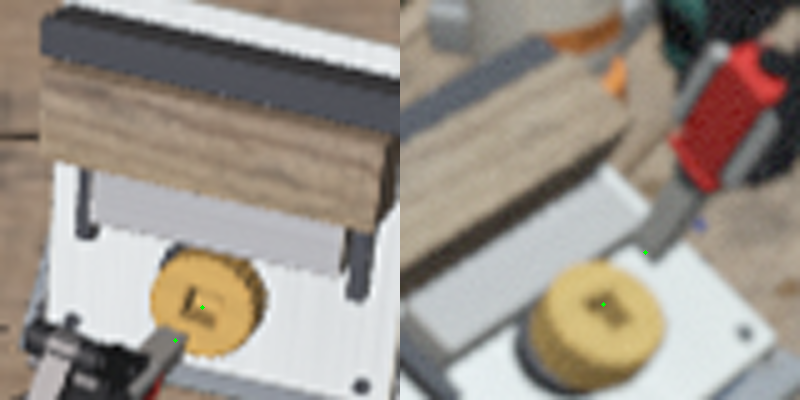

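The tip and recess line up with predictions: in the crop the top view shows the tip at about (174,339) and the recess at (204,308), and the side view shows them at about (655,252) and (607,305). I'll move in to 6 mm above the mouth and check again.

```bash
python3 -m handwheel '[[[0.001,0.002,0.015],[-0.001,0,0]],[[0.001,0.002,0.035],[-0.001,0,0]],[[0.001,0.002,0.056],[-0.001,0,0]],[[0.001,0.002,0.056],[-0.001,0,0]],[[0.001,0.002,0.056],[-0.001,0,0]]]'
python3 - <<'E'
from g import *
o=observe();print(o['ft_force'],o['wrist_torque'])
p,R=jig(.006,10);print(delta(o['position'],o['tool_rot'],p,R))
f=[]
tip=o['position']+.0589*o['tool_rot'][:,2]
for n in('top','side'):
    p,d=get_image(n);p=np.ascontiguousarray(p[:,:,::-1])
    u=proj(n,[tip,O]).round(1);print(n,u)
    x,y=(u[1]-[20,25]).astype(int);c=cv2.resize(p[y:y+40,x:x+40],(400,400),interpolation=cv2.INTER_CUBIC)
    for q in u: cv2.circle(c,tuple(((q-[x,y]+.5)*10).astype(int)),2,(0,255,0),-1)
    f.append(c)
cv2.imwrite('pics/k4.png',np.hstack(f))
E
```

```text
time_s: 5.9
position: [0.5295, 0.1285, 0.1319]
tool_rot: [[0.373, 0.762, 0.529], [0.923, -0.363, -0.128], [0.095, 0.536, -0.839]]
ft_force: [-0.6, -0.5, -0.6]
grip_width: 0.0213
gripper_force: 78.2
[-0.64643056 -0.54457426 -0.63160824] [ 0.08967126  0.33334799 -0.03577409]
([-0.0001, -0.001, 0.0007], [-0.0, 0.0001, -0.0006])
top [[173.2 169.8]
 [174.1 168.9]]
side [[199.4 243.2]
 [198.2 245.4]]
```

View pics/k4.png

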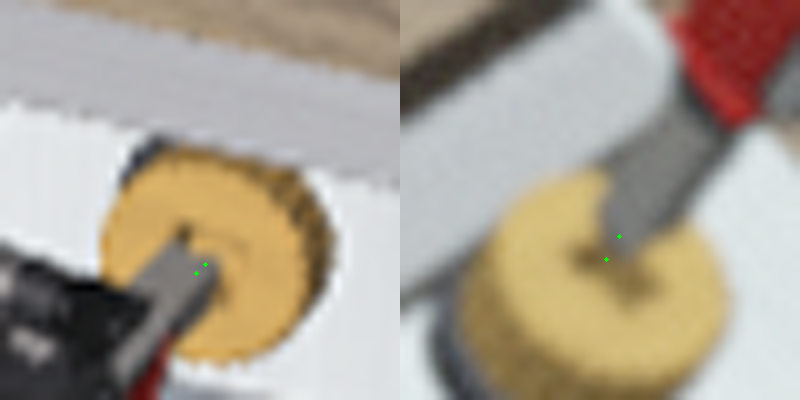

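At close range the tip is over the recess in both views: top at about (200,268), side at about (620,250) with the recess at (610,270). I'll feed in slowly.

```bash
python3 -m handwheel '[[[0,-0.001,0.006],[0,0,0]],[[0,-0.001,0.011],[0,0,0]],[[0,-0.001,0.016],[0,0,0]],[[0,-0.001,0.02],[0,0,0]],[[0,-0.001,0.02],[0,0,0]]]'
python3 - <<'E'
from g import *
o=observe();print(o['ft_force']@o['tool_rot'],o['wrist_torque']@o['tool_rot'])
p,R=jig(-.004,10);print(delta(o['position'],o['tool_rot'],p,R))
E
```

```text
time_s: 6.5
position: [0.5341, 0.1277, 0.1232]
tool_rot: [[0.373, 0.762, 0.529], [0.923, -0.363, -0.127], [0.095, 0.536, -0.839]]
ft_force: [-1.2, 1.1, -2.1]
grip_width: 0.021
gripper_force: 78.4
[ 0.3221507  -2.45745631  1.02682032] [ 0.80898043  0.02377665 -0.05368573]
([-0.0003, 0.0008, 0.0011], [-0.0001, 0.0001, -0.0005])
```

```bash
python3 -m handwheel '[[[0,-0.001,0.004],[0,0,0]],[[0,-0.001,0.008],[0,0,0]],[[0,-0.001,0.012],[0,0,0]],[[0,-0.001,0.012],[0,0,0]]]'
python3 - <<'E'
from g import *
o=observe();print(o['ft_force']@o['tool_rot'],o['wrist_torque']@o['tool_rot'])
p,R=jig(-.010,10);print(delta(o['position'],o['tool_rot'],p,R))
E
```

```text
time_s: 6.9
position: [0.5367, 0.1271, 0.1177]
tool_rot: [[0.373, 0.762, 0.529], [0.923, -0.363, -0.127], [0.095, 0.536, -0.839]]
ft_force: [-2.6, 2.1, -4.6]
grip_width: 0.021
gripper_force: 78.2
[ 0.55362934 -5.22901219  2.17640769] [ 1.29600619  0.05630539 -0.06081169]
([-0.0, 0.0022, 0.0009], [-0.0003, 0.0002, -0.0005])
```

```bash
python3 -m handwheel '[[[0,-0.002,0],[0,0,0]],[[0,-0.002,0.004],[0,0,0]],[[0,-0.002,0.008],[0,0,0]],[[0,-0.002,0.008],[0,0,0]]]'
python3 - <<'E'
from g import *
o=observe();print(o['ft_force']@o['tool_rot'],o['wrist_torque']@o['tool_rot'])
p,R=jig(-.014,10);print(delta(o['position'],o['tool_rot'],p,R))
E
```

```text
time_s: 7.3
position: [0.5388, 0.1269, 0.1144]
tool_rot: [[0.373, 0.762, 0.53], [0.923, -0.363, -0.127], [0.096, 0.537, -0.838]]
ft_force: [-0.8, 0.3, -3.5]
grip_width: 0.021
gripper_force: 78.5
[-0.33389541 -2.59627902  2.51637812] [ 0.90036426  0.01096328 -0.02385047]
([-0.0006, 0.0026, 0.0011], [0.0002, -0.0001, -0.0005])
```

```bash
python3 -m handwheel '[[[0,-0.001,0.003],[0,0,0]],[[0,-0.001,0.006],[0,0,0]],[[0,-0.001,0.008],[0,0,0]],[[0,-0.001,0.008],[0,0,0]]]'
python3 - <<'E'
from g import *
o=observe();print(o['ft_force']@o['tool_rot'],o['wrist_torque']@o['tool_rot'])
p,R=jig(-.016,10);print(delta(o['position'],o['tool_rot'],p,R))
E
```

```text
time_s: 7.7
position: [0.5398, 0.127, 0.1128]
tool_rot: [[0.372, 0.76, 0.532], [0.923, -0.363, -0.127], [0.096, 0.539, -0.837]]
ft_force: [-20.3, 2.6, 21.5]
grip_width: 0.0207
gripper_force: 82.8
[ -3.08250443  -4.80332657 -29.08378217] [ 1.17504165 -0.50804703  0.02679193]
([-0.0013, 0.0028, 0.0014], [0.001, -0.0004, -0.0004])
```

The bit has reached the recess floor: 29 N axial, and the depth matches 16 mm. I'll ease off slightly and turn.

```bash
python3 -m handwheel '[[[0,0,-0.001],[0,0,0]],[[0,0,-0.001],[0,0,0.02]],[[0,0,-0.001],[0,0,0.05]],[[0,0,-0.001],[0,0,0.08]],[[0,0,-0.001],[0,0,0.11]],[[0,0,-0.001],[0,0,0.14]],[[0,0,-0.001],[0,0,0.17]],[[0,0,-0.001],[0,0,0.2]],[[0,0,-0.001],[0,0,0.2]]]'
python3 - <<'E'
from g import *
o=observe();print(o['ft_force']@o['tool_rot'],o['wrist_torque']@o['tool_rot'],o['q'])
p,R=jig(-.016,46);print(delta(o['position'],o['tool_rot'],p,R))
E
```

```text
time_s: 8.6
position: [0.5392, 0.1272, 0.1126]
tool_rot: [[0.749, 0.395, 0.531], [0.532, -0.837, -0.127], [0.395, 0.378, -0.838]]
ft_force: [-17.7, 3.6, 17.1]
grip_width: 0.0214
gripper_force: 81.8
[ -4.57970606  -3.57141725 -24.1896481 ] [ 1.01352336 -1.120271   -0.04518102] [  5.92273321  22.46067212 105.82711819 -28.17105337  22.55546863
  88.97124121]
([0.0015, 0.0039, 0.0017], [0.0003, -0.0006, -0.0011])
```

```bash
python3 -m handwheel '[[[0,0,-0.001],[0,0,0.03]],[[0,0,-0.001],[0,0,0.06]],[[0,0,-0.001],[0,0,0.09]],[[0,0,-0.001],[0,0,0.1]]]'
python3 - <<'E'
from g import *
o=observe();print(o['ft_force']@o['tool_rot'],o['wrist_torque']@o['tool_rot'],o['q'][5])
p,R=jig(-.016,64);print(delta(o['position'],o['tool_rot'],p,R))
f=[]
for n in('top','side'):
    p,d=get_image(n);p=np.ascontiguousarray(p[:,:,::-1])
    u=proj(n,[O]);x,y=(u[0]-[40,50]).astype(int);f.append(cv2.resize(p[y:y+80,x:x+80],(400,400),interpolation=cv2.INTER_CUBIC))
cv2.imwrite('pics/k5.png',np.hstack(f))
E
```

```text
time_s: 9.0
position: [0.5388, 0.1273, 0.1124]
tool_rot: [[0.835, 0.144, 0.53], [0.247, -0.961, -0.127], [0.491, 0.237, -0.838]]
ft_force: [-15.7, 5.3, 12.2]
grip_width: 0.0211
gripper_force: 81.0
[ -5.75952001  -4.43258362 -19.24050622] [ 1.00643549 -1.3971605  -0.10696547] 106.94803357405586
([0.0034, 0.0036, 0.0018], [-0.0, -0.0003, -0.0013])
```

View pics/k5.png

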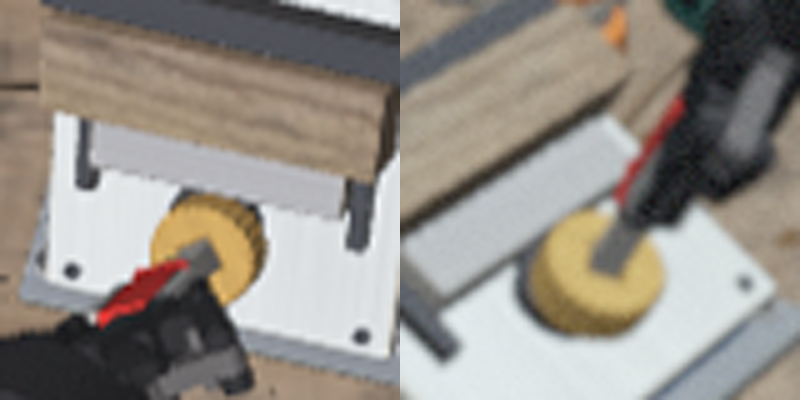

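The bit is seated in the knob, at about (200,255) in the top crop. I'll keep turning toward the stop while watching torque.

```bash
cat > t.py <<'E'
from g import *
o=observe();R=R0.T@o['tool_rot'];print('F',(o['ft_force']@o['tool_rot']).round(1),'T',(o['wrist_torque']@o['tool_rot']).round(3),'q6',o['q'][5].round(1),'ang',np.degrees(np.arctan2(R[1,0],R[0,0])).round(2))
E
python3 -m handwheel '[[[0,0,-0.001],[0,0,0.015]],[[0,0,-0.001],[0,0,0.025]],[[0,0,-0.001],[0,0,0.025]]]' >/dev/null; python3 t.py
python3 -m handwheel '[[[0,0,0],[0,0,0.015]],[[0,0,0],[0,0,0.025]],[[0,0,0],[0,0,0.025]]]'>/dev/null; python3 t.py
```

```text
F [ -6.3  -4.4 -12.7] T [ 1.075 -1.405 -0.127] q6 111.3 ang 68.61
F [ -5.7  -4.3 -13.6] T [ 1.038 -1.501 -0.108] q6 115.8 ang 73.11
```

```bash

python3 -m handwheel '[[[0,0,0],[0,0,0.015]],[[0,0,0],[0,0,0.025]],[[0,0,0],[0,0,0.025]]]'>/dev/null; python3 t.py
python3 -m handwheel '[[[0,0,0],[0,0,0.015]],[[0,0,0],[0,0,0.025]],[[0,0,0],[0,0,0.025]]]'>/dev/null; python3 t.py
```

```text
F [ -6.   -2.8 -13. ] T [ 0.895 -1.617 -0.12 ] q6 120.3 ang 77.61
F [ -6.7  -4.3 -13.3] T [ 1.046 -1.696 -0.129] q6 124.8 ang 82.11
```

```bash

python3 -m handwheel '[[[0,0,0],[0,0,0.015]],[[0,0,0],[0,0,0.025]],[[0,0,0],[0,0,0.025]]]'>/dev/null; python3 t.py
python3 -m handwheel '[[[0,0,0],[0,0,0.015]],[[0,0,0],[0,0,0.025]],[[0,0,0],[0,0,0.025]]]'>/dev/null; python3 t.py
```

```text
F [ -7.6  -5.3 -13.6] T [ 1.23  -2.003 -0.152] q6 129.3 ang 86.6
F [ -9.8  -4.9 -12.9] T [ 1.142 -2.218 -0.244] q6 133.8 ang 91.08
```

```bash

python3 -m handwheel '[[[0,0,0],[0,0,0.012]],[[0,0,0],[0,0,0.02]],[[0,0,0],[0,0,0.02]]]'|grep -E 'wid|grip'; python3 t.py
python3 - <<'E'
from m import *
from g import jy,sx,O
a=[]
for n in('top','side'):
    p,d=get_image(n);a.append(warp(n,O-.0+0*jy,-jy,sx,.06,400,p));a.append(warp(n,O,-jy,sx,.06,400))
o=np.vstack([np.hstack(a[:2]),np.hstack(a[2:])]);cv2.imwrite('pics/k6.png',cv2.resize(o,(600,600)))
E
```

```text
grip_width: 0.021
gripper_force: 80.3
F [ -9.   -4.6 -13. ] T [ 1.093 -2.366 -0.298] q6 137.4 ang 94.66
```

View pics/k6.png

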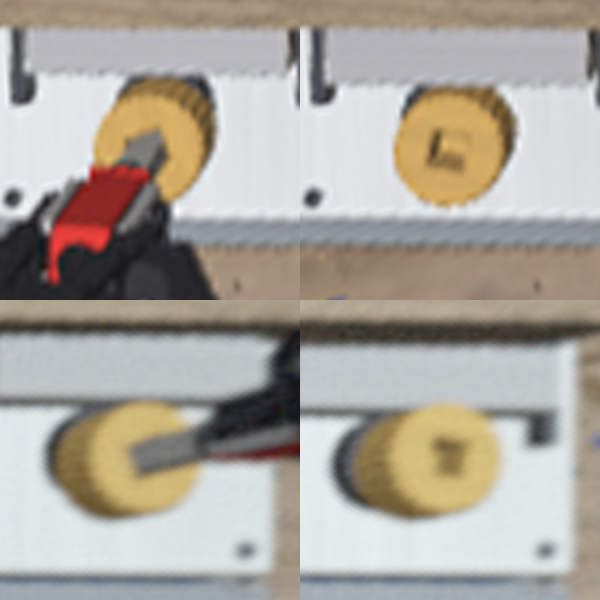

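The jaw has moved about 4 mm up the slope against the offcut and torque is rising. I'll press on to be sure of the stop.

```bash

python3 -m handwheel '[[[0,0,0],[0,0,0.015]],[[0,0,0],[0,0,0.025]],[[0,0,0],[0,0,0.025]]]'|grep -E 'wid|grip'; python3 t.py
python3 -m handwheel '[[[0,0,0],[0,0,0.015]],[[0,0,0],[0,0,0.025]],[[0,0,0],[0,0,0.025]]]'|grep -E 'wid|grip'; python3 t.py
```

```text
grip_width: 0.0209
gripper_force: 80.3
F [ -9.6  -4.1 -13.7] T [ 0.92  -2.481 -0.32 ] q6 141.9 ang 99.16
grip_width: 0.0213
gripper_force: 80.4
F [ -9.7  -4.  -13.8] T [ 0.84  -2.56  -0.416] q6 146.3 ang 103.64
```

```bash

python3 -m handwheel '[[[0,0,0],[0,0,0]],[[0,0,0],[0,0,0]],[[0,0,0],[0,0,0]]]' 0 120|grep -E 'wid|grip'; python3 t.py
python3 -m handwheel '[[[0,0,0],[0,0,0.015]],[[0,0,0],[0,0,0.025]],[[0,0,0],[0,0,0.025]]]'|grep -E 'wid|grip'; python3 t.py
python3 - <<'E'
from m import *
from g import jy,sx,O
a=[]
for n in('top','side'):
    p,d=get_image(n);a.append(warp(n,O,-jy,sx,.03,400,p))
cv2.imwrite('pics/k7.png',np.hstack(a))
E
```

```text
grip_width: 0.0207
gripper_force: 116.5
F [-10.4  -4.5 -13.6] T [ 0.839 -2.572 -0.41 ] q6 146.3 ang 103.59
grip_width: 0.0202
gripper_force: 116.5
F [-11.7  -2.6 -13.5] T [ 0.643 -2.639 -0.401] q6 150.9 ang 108.15
```

View pics/k7.png

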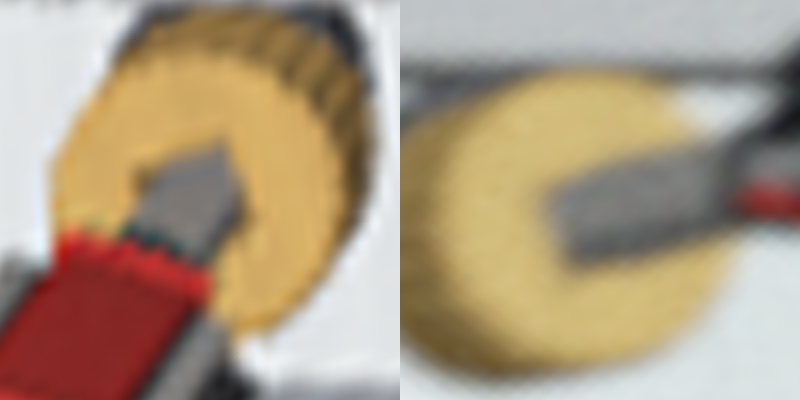

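The recess edges in the rectified top view sit about 65–69° clockwise, with a corner at (222,138). That matches the stop at 1.2 rad, and torque has levelled off at 0.41, well above 0.12. I'll unwind the twist in the hand without driving the knob back.

```bash

for i in 1 ; do python3 -m handwheel '[[[0,0,0],[0,0,-0.015]],[[0,0,0],[0,0,-0.025]],[[0,0,0],[0,0,-0.025]]]'|grep -E 'wid|grip'; python3 t.py; done
python3 -m handwheel '[[[0,0,0],[0,0,-0.015]],[[0,0,0],[0,0,-0.025]],[[0,0,0],[0,0,-0.025]]]'|grep -E 'wid|grip'; python3 t.py
```

```text
grip_width: 0.0206
gripper_force: 116.5
F [-10.4  -3.8 -14.1] T [ 0.762 -2.593  0.081] q6 146.3 ang 103.64
grip_width: 0.021
gripper_force: 116.6
F [-10.   -4.1 -14.6] T [ 0.89  -2.46   0.086] q6 141.8 ang 99.14
```

The twist has mostly released. I'll withdraw straight out and check the knob angle numerically, since the picture quota is used up.

```bash

python3 -m handwheel '[[[0,0,-0.006],[0,0,0]],[[0,0,-0.012],[0,0,0]],[[0,0,-0.02],[0,0,0]],[[0,0,-0.03],[0,0,0]],[[0,0,-0.05],[0,0,0]],[[0,0,-0.08],[0,0,0]],[[0,0,-0.12],[0,0,0]],[[0,0,-0.16],[0,0,0]],[[0,0,-0.2],[0,0,0]],[[0,0,-0.2],[0,0,0]]]'; python3 t.py
cat > rec.py <<'E'
from m import *
from g import jy,sx,O
import sys
def ana(n,img):
    best=[]
    w=cv2.cvtColor(np.ascontiguousarray(warp(n,O,-jy,sx,.02,200,img)),cv2.COLOR_BGR2GRAY).astype(np.float32)
    return cv2.GaussianBlur(w,(0,0),3)
def angle(w,lim=(4,10)):
    # gradient-orientation histogram, folded to 90 deg, annulus lim mm
    gx=cv2.Sobel(w,5,1,0);gy=cv2.Sobel(w,5,0,1);m=np.hypot(gx,gy)
    yy,xx=np.mgrid[:200,:200];r=np.hypot(xx-100,yy-100)/5
    k=(r<lim[1]);a=np.arctan2(gy,gx)[k];m=m[k]**2   # image y down => positive = clockwise
    z=(m*np.exp(4j*a)).sum()/m.sum();return np.degrees(np.angle(z))/4,abs(z)
def show(w):
    q=cv2.resize(w[30:170,30:170],(28,28),interpolation=cv2.INTER_AREA)
    lo,hi=np.percentile(q,1),np.percentile(q,90)
    for r in q: print(''.join(' .:-=+*#%@'[::-1][int(np.clip((x-lo)/(hi-lo)*9.99,0,9))]*2 for x in r))
if __name__=='__main__':
    for n in('top','side'):
        p,d=get_image(n);np.savez(f'pics/{n}9.npz',p=p,d=d)
        w0,w1=ana(n,None),ana(n,p);print(n,'before',angle(w0),'after',angle(w1))
        if n=='top':show(w0);print();
        show(w1)
E
python3 rec.py
```

```text
time_s: 14.2
position: [0.4866, 0.14, 0.1992]
tool_rot: [[0.764, -0.359, 0.536], [-0.348, -0.929, -0.126], [0.543, -0.09, -0.835]]
ft_force: [-0.5, 0.0, -1.2]
grip_width: 0.0206
gripper_force: 127.2
F [-1.1  0.3  0.7] T [-0.048 -0.402 -0.005] q6 135.6 ang 99.22
top before (np.float32(9.763261), np.float32(0.6512914)) after (np.float32(-26.607172), np.float32(0.6260894))
                                                        
                                                        
                                                        
                                                        
              ..........                                
          ....::------::..                              
          ..::==++**==--::................              
          ..--++##%%++--::....................          
          ::==##@@@@**--..............::::::..          
        ..::++##@@@@++::      ..........::::..          
        ..--**%%@@%%==                ........          
        ..--##@@@@##--                  ......          
        ..==%%@@@@##--                    .
[... 3442 characters left out ...]
..::--==**##%%@@@@@@@@@@@@%%##++==--::..        
        ....::==++##%%%%@@@@@@@@@@%%##**++--::....      
          ..::--==**##%%@@@@@@@@@@@@%%##++==--::....    
          ....--==++##%%@@@@@@@@@@@@%%##**==--::....    
            ..::--++**##%%@@@@@@@@@@%%##++==--::....    
            ....--==**##%%@@@@@@%%%%##**==--::::....    
              ..::--++**##%%%%%%##**++==--::......      
              ..::--++****##****++==--::::......        
              ....--==++++++++==--::::....              
              ....::--====----::......                  
              ....::----::::....                        
              ......::......                            
                ........
```

The recess is now at 64–65° clockwise (54° travelled), which is slightly short of where the stop should be (69° if it started at 10°). It may have been dragged back a little. I'll measure the key's yaw in the hand from depth before deciding.

```bash
cat > ky.py <<'E'
from g import *
o=observe();R=o['tool_rot'];c=o['position']-.0187*R[:,2]
for n in('top','side'):
    p,d=get_image(n)
    X=cloud(n,d);hsv=cv2.cvtColor(p,cv2.COLOR_RGB2HSV).astype(int)
    m=((hsv[...,0]<8)|(hsv[...,0]>172))&(hsv[...,1]>120)&(d>0)&(np.linalg.norm(X-c,axis=-1)<.05)
    P=(X[m]-c)@R;
    if len(P)<15: print(n,len(P));continue
    rng=np.random.default_rng(0);Q=P.copy()
    print(n,len(P),'range',P.min(0).round(4),P.max(0).round(4))
    for k in range(2):
        if len(Q)<15:break
        best=None
        for th in np.radians(np.arange(-90,90,1)):
            nn=np.array([np.cos(th),np.sin(th),0]);s=Q@nn
            for s0 in np.quantile(s,np.linspace(.05,.95,25)):
                i=abs(s-s0)<.0009;
                if best is None or i.sum()>best[0]: best=(i.sum(),np.degrees(th),s0,i)
        print('  face n az',best[1],'offset mm',best[2]*1e3,'cnt',best[0]);Q=Q[~(abs(best[2]-Q@np.array([np.cos(np.radians(best[1])),np.sin(np.radians(best[1])),0]))<.003)]
    # shank grey: direction from centroid slices
E
python3 ky.py
```

```text
top 251 range [-0.0053 -0.0116 -0.0345] [0.0159 0.0132 0.0252]
  face n az -1.0 offset mm 14.164522646000343 cnt 139
  face n az 2.0 offset mm 10.085959173769377 cnt 19
side 107 range [-0.0151 -0.0189 -0.0405] [-0.0065  0.0115  0.0217]
  face n az -5.0 offset mm -11.62574380681805 cnt 84
```

The key is still square in the hand (about −2°), so the bit must have cammed in the recess. I'll check how far the key protrudes by sampling colours along the tool axis.

```bash
python3 - <<'E'
from g import *
o=observe();R=o['tool_rot'];c=o['position']
for n in('top','side'):
    p=np.load(f'pics/{n}9.npz')['p'];hsv=cv2.cvtColor(p,cv2.COLOR_RGB2HSV)
    s=np.arange(-.04,.08,.002)
    print(n,'px/mm along axis',np.linalg.norm(np.diff(proj(n,[c,c+.01*R[:,2]]),axis=0))/10)
    for off in (0,.003):
      uv=proj(n,c+s[:,None]*R[:,2]+off*R[:,0]).astype(np.float32)
      q=cv2.remap(p,uv[:,:1],uv[:,1:],cv2.INTER_LINEAR)[:,0]
      print(off,' '.join(f"{int(a*1e3)}:{x[0]//10},{x[1]//10},{x[2]//10}" for a,x in zip(s,q)))
    # perpendicular profile of shank at 40mm past TCP, along image-plane perpendicular
    for a in(.040,.050,.056):
        u=proj(n,[c+a*R[:,2],c+(a+.01)*R[:,2]]);t=u[1]-u[0];t/=np.linalg.norm(t);nn=np.array([-t[1],t[0]])
        k=np.arange(-7,7.1,1);uv=(u[0]+k[:,None]*nn).astype(np.float32)
        q=cv2.remap(p,uv[:,:1],uv[:,1:],cv2.INTER_LINEAR)[:,0].astype(int)
        print('perp',a,[tuple(x//10) for x in q.tolist()] if 0 else ' '.join(f"{int(kk)}:{x[0]//10},{x[2]//10}" for kk,x in zip(k,q)))
E
```

```text
top px/mm along axis 0.30958480256547266
0 -40:3,3,4 -38:3,3,4 -36:4,3,3 -33:6,3,3 -31:14,4,4 -29:20,5,5 -27:22,6,6 -25:22,6,6 -23:22,6,6 -21:21,6,5 -19:19,5,5 -17:16,4,4 -15:14,4,3 -13:13,3,3 -11:14,3,3 -9:14,4,3 -7:14,4,3 -5:14,3,3 -3:14,3,3 -1:14,4,3 0:13,3,3 2:14,4,3 4:13,3,3 6:14,4,3 8:13,3,3 10:13,3,3 12:13,3,3 14:13,3,3 16:13,4,3 18:13,3,3 20:13,3,3 22:14,4,3 24:16,4,4 26:17,4,4 28:16,5,4 30:14,5,5 32:11,7,7 34:10,10,9 36:11,11,11 38:11,11,10 40:11,11,10 42:11,11,10 44:11,11,10 46:11,11,10 48:11,10,10 50:11,10,10 52:11,11,10 54:11,11,10 56:11,11,10 58:11,10,10 60:10,10,9 62:10,10,9 64:11,10,10 66:10,10,9 68:11,11,10 70:12,12,12 72:14,14,14 74:15,15,16 76:14,15,16 78:14,15,16
0.003 -40:3,3,4 -38:6,3,3 -36:12,3,3 -33:19,5,5 -31:22,6,6 -29:22,6,6 -27:22,6,5 -25:21,6,5 -23:18,5,4 -21:15,4,4 -19:13,4,3 -17:14,4,3 -15:14,4,3 -13:14,4,3 -11:14,4,3 -9:14,4,3 -7:14,4,3 -5:14,3,3 -3:13,3,3 -1:13,3,3 0:14,4,3 2:13,4,3 4:13,4,3 6:13,4,3 8:13,4,3 10:13,4,3 12:13,4,3 14:13,4,3 16:14,4,3 18:15,4,4 20:16,4,4 22:16,4,4 24:14,5,4 26:9,6,6 28:7,8,8 30:10,10,10 32:12,12,11 34:12,12,12 36:12,12,11
[... 1738 characters left out ...]
2 32:12,13,12 34:12,12,12 36:12,12,12 38:12,12,12 40:12,12,12 42:12,12,12 44:12,12,12 46:12,12,12 48:12,12,12 50:12,12,12 52:12,12,12 54:12,12,12 56:11,11,11 58:12,12,11 60:14,13,12 62:15,14,13 64:16,15,13 66:17,15,14 68:17,15,14 70:17,15,14 72:16,15,13 74:16,14,13 76:15,14,12 78:15,13,11
perp 0.04 -7:17,14 -6:17,14 -5:17,14 -4:15,12 -3:12,10 -2:10,9 -1:10,10 0:12,12 1:12,12 2:12,12 3:12,12 4:12,12 5:13,12 6:15,13 7:17,14
perp 0.05 -7:17,14 -6:17,14 -5:17,14 -4:16,13 -3:14,11 -2:12,10 -1:10,10 0:12,11 1:12,12 2:12,12 3:12,12 4:13,12 5:13,12 6:15,13 7:17,14
perp 0.056 -7:16,14 -6:17,14 -5:17,14 -4:17,14 -3:17,14 -2:15,13 -1:14,12 0:12,11 1:11,11 2:12,11 3:12,11 4:13,11 5:15,12 6:16,14 7:17,14
```

The key's depth in the hand is unchanged (tip at +59 mm, as expected) but it sits about 2 mm off along tool x. Torsion must have gone into the grip. I'll reinsert, aligned with the recess (64°) and with that offset corrected, to confirm the stop.

```bash
cat > j2.py <<'E'
from g import *
import sys
def jk(h,a,kx=.002,off=(.0007,-.0015)):
    p,R=jig(h,a,off);return p-kx*R[:,0],R
o=observe()
for s in sys.argv[1:]:
    h,a=map(float,s.split(','));print(s,delta(o['position'],o['tool_rot'],*jk(h/1e3,a)))
E
python3 j2.py 6,66
```

```text
6,66 ([-0.0027, 0.0015, 0.1555], [0.0001, -0.0001, -0.1844])
```

```bash
python3 -m handwheel '[[[-0.003,0.001,0.03],[0,0,-0.04]],[[-0.003,0.001,0.06],[0,0,-0.08]],[[-0.003,0.001,0.09],[0,0,-0.12]],[[-0.003,0.001,0.12],[0,0,-0.16]],[[-0.003,0.001,0.145],[0,0,-0.184]],[[-0.003,0.001,0.155],[0,0,-0.184]],[[-0.003,0.001,0.155],[0,0,-0.184]],[[-0.003,0.001,0.155],[0,0,-0.184]]]'|head -1;python3 t.py;python3 j2.py -4,66
```

```text
time_s: 15.2
F [-1.1 -0.4  0.5] T [ 0.135 -0.329 -0.021] q6 107.2 ang 66.16
-4,66 ([-0.0004, 0.0009, 0.0217], [0.0001, -0.0002, -0.0009])
```

```bash
python3 -m handwheel '[[[0,0.001,0.006],[0,0,0]],[[0,0.001,0.012],[0,0,0]],[[0,0.001,0.018],[0,0,0]],[[0,0.001,0.022],[0,0,0]],[[0,0.001,0.022],[0,0,0]]]'|head -1;python3 t.py;python3 j2.py -4,66 -14,66
```

```text
time_s: 15.7
F [-0.3  0.1  0.4] T [ 0.165 -0.3   -0.026] q6 107.9 ang 66.08
-4,66 ([-0.0002, -0.0001, -0.0009], [0.0001, -0.0001, -0.0004])
-14,66 ([-0.0002, -0.0001, 0.0191], [0.0001, -0.0001, -0.0004])
```

```bash
python3 -m handwheel '[[[0,0,0.006],[0,0,0]],[[0,0,0.011],[0,0,0]],[[0,0,0.016],[0,0,0]],[[0,0,0.019],[0,0,0]],[[0,0,0.019],[0,0,0]]]'|head -1;python3 t.py;
python3 -m handwheel '[[[0,0,0.002],[0,0,0]],[[0,0,0.004],[0,0,0]],[[0,0,0.004],[0,0,0]]]'|head -1;python3 t.py;python3 j2.py -16,66 -15,84
```

```text
time_s: 16.2
F [-1.2 -1.2  1.4] T [ 0.4   -0.307  0.039] q6 108.7 ang 66.08
time_s: 16.5
F [ -3.1  -0.7 -12.6] T [ 0.349 -0.673 -0.009] q6 108.9 ang 66.07
-16,66 ([-0.0006, 0.0, 0.0023], [0.0001, -0.0005, -0.0004])
-15,84 ([-0.0004, -0.0012, 0.0003], [0.0, -0.0005, 0.0996])
```

The bit seats freely this time, with low lateral force and about 12 N on the floor. I'll turn gently and log the torque.

```bash

python3 -m handwheel '[[[0,0,-0.001],[0,0,0.015]],[[0,0,-0.001],[0,0,0.03]],[[0,0,-0.001],[0,0,0.04]],[[0,0,-0.001],[0,0,0.04]]]'|head -1;python3 t.py
python3 -m handwheel '[[[0,-0.0005,0],[0,0,0.015]],[[0,-0.0005,0],[0,0,0.02]],[[0,-0.0005,0],[0,0,0.02]]]'|head -1;python3 t.py
python3 -m handwheel '[[[0,-0.0003,0],[0,0,0.015]],[[0,-0.0003,0],[0,0,0.02]],[[0,-0.0003,0],[0,0,0.02]]]'|head -1;python3 t.py
python3 -m handwheel '[[[0,-0.0003,0],[0,0,0.015]],[[0,-0.0003,0],[0,0,0.02]],[[0,-0.0003,0],[0,0,0.02]]]'|head -1;python3 t.py
```

```text
time_s: 16.9
F [-1.5 -4.1 -5.7] T [ 1.01  -0.376 -0.056] q6 116.1 ang 73.31
time_s: 17.2
F [-0.3 -5.3 -5.9] T [ 1.127 -0.466 -0.039] q6 119.8 ang 76.88
time_s: 17.5
F [-2.9 -6.  -5.7] T [ 1.167 -0.753 -0.119] q6 123.4 ang 80.48
time_s: 17.8
F [-2.9 -5.3 -5.1] T [ 1.109 -0.799 -0.081] q6 127.0 ang 84.07
```

```bash

python3 -m handwheel '[[[0,-0.0003,0],[0,0,0.01]],[[0,-0.0003,0],[0,0,0.015]],[[0,-0.0003,0],[0,0,0.015]]]'|head -1;python3 t.py
python3 -m handwheel '[[[0,-0.0003,0],[0,0,0.01]],[[0,-0.0003,0],[0,0,0.015]],[[0,-0.0003,0],[0,0,0.015]]]'|head -1;python3 t.py
python3 -m handwheel '[[[0,-0.0003,0],[0,0,0.01]],[[0,-0.0003,0],[0,0,0.015]],[[0,-0.0003,0],[0,0,0.015]]]'|head -1;python3 t.py
python3 - <<'E'
from m import *
from rec import *
for n in('top','side'):
    p,d=get_image(n);w1=ana(n,p);show(w1);print()
E
```

```text
time_s: 18.1
F [-1.9 -4.4 -5.6] T [ 0.9   -0.912 -0.17 ] q6 129.7 ang 86.77
time_s: 18.4
F [-2.8 -4.6 -6.6] T [ 0.759 -0.95  -0.189] q6 132.5 ang 89.46
time_s: 18.7
F [-2.8 -2.8 -6.3] T [ 0.698 -0.983 -0.293] q6 135.2 ang 92.14
                                                        
                                                        
                                                        
                                ....                    
                          ......::....                  
                    ......::::::--::..                  
                  ....::::----------::..                
              ....::--------========--..                
        ....::::::--================--::..              
      ..::------============++++++++==--::              
      ::==++========++++++++++++++++++==::..            
      ::==++++++++++++++++++==++++****++--..            
      ::==++++++++++==========++**####**==..            
    ..::==++++==============++++**%%%%##++::            
    ..::====================++**##%%@@%%++--..          
  ....--=========
[... 1588 characters left out ...]
--==++**##%%%%%%%%%%%%%%%%%%%%%%%%%%%%%%%%%%%%%%
    ....::==++**##%%%%%%%%%%%%%%%%%%%%%%%%%%%%%%%%%%@@@@
      ..::--==**####%%%%%%%%%%%%%%%%%%%%%%@@@@@@@@@@@@@@
      ..::--==++**##%%%%%%%%%%%%@@@@@@@@@@@@@@@@@@@@@@@@
      ....::--++**##%%@@@@@@@@@@@@@@@@@@@@@@@@@@@@@@@@%%
        ..::--==**##%%@@@@@@@@@@@@@@@@@@@@@@%%%%%%####**
        ....::==**##%%@@@@@@@@@@@@@@%%%%%%##******++====
          ..::==++##%%@@@@@@@@%%%%##****++++====----::::
          ..::--++**####%%####**++======----::::......  
            ..::==++++++++++==----::::..........        
            ..::----==----::::......                    
              ..::::::::....                            
              ..........
```

Torque climbs past 0.29 from about 86°, the same onset as the first run and well above 0.12, so it's against the stop. I'll push slightly more, ease off only a little, and withdraw.

```bash

python3 -m handwheel '[[[0,-0.0003,0],[0,0,0.015]],[[0,-0.0003,0],[0,0,0.02]],[[0,-0.0003,0],[0,0,0.02]],[[0,-0.0003,0],[0,0,0.02]]]'|head -1;python3 t.py
python3 -m handwheel '[[[0,0,-0.001],[0,0,-0.006]],[[0,0,-0.001],[0,0,-0.006]]]'|head -1;python3 t.py
```

```text
time_s: 19.2
F [-4.  -2.2 -7.5] T [ 0.54  -1.015 -0.299] q6 138.8 ang 95.71
time_s: 19.4
F [-3.6 -4.8 -1.1] T [ 0.849 -1.018 -0.213] q6 137.6 ang 94.64
```

```bash

python3 -m handwheel '[[[0,0,0],[0,0,-0.004]],[[0,0,0],[0,0,-0.008]],[[0,0,0],[0,0,-0.008]]]'|head -1;python3 t.py
```

```text
time_s: 19.7
F [-4.  -3.6 -0.8] T [ 0.858 -1.043 -0.057] q6 136.2 ang 93.25
```

```bash

python3 -m handwheel '[[[0,0,-0.006],[0,0,0]],[[0,0,-0.012],[0,0,0]],[[0,0,-0.02],[0,0,0]],[[0,0,-0.03],[0,0,0]],[[0,0,-0.05],[0,0,0]],[[0,0,-0.08],[0,0,0]],[[0,0,-0.12],[0,0,0]],[[0,0,-0.16],[0,0,0]],[[0,0,-0.2],[0,0,0]],[[0,0,-0.2],[0,0,0]]]'|head -2; python3 t.py
python3 rec.py|grep -E 'before'; python3 ky.py
```

```text
time_s: 20.7
position: [0.4845, 0.1408, 0.1987]
F [-0.5  0.3  0.2] T [-0.033 -0.311  0.053] q6 129.9 ang 93.28
top before (np.float32(9.763261), np.float32(0.6512914)) after (np.float32(-21.416456), np.float32(0.5993459))
side before (np.float32(10.162048), np.float32(0.39406744)) after (np.float32(-20.87179), np.float32(0.6816597))
top 233 range [-0.0059 -0.0116 -0.0388] [0.0158 0.0144 0.0248]
  face n az 1.0 offset mm 13.815380286710413 cnt 136
  face n az -4.0 offset mm 9.306825878852765 cnt 21
side 57 range [-0.0157 -0.0218 -0.0425] [-0.0028  0.0067  0.0199]
  face n az -7.0 offset mm -11.419345848543747 cnt 53
```

The recess now reads −21.2° (68.8° clockwise, or 1.20 rad) in both cameras, so the knob is exactly at its stop. Earlier it had been dragged back about 4°. Now I'll return the key, first unwinding the wrist.

```bash

python3 -m handwheel '[[[0,0,-0.02],[0,0,-0.04]],[[0,0,-0.04],[0,0,-0.08]],[[0,0,-0.04],[0,0,-0.12]],[[0,0,-0.04],[0,0,-0.16]],[[0,0,-0.04],[0,0,-0.2]],[[0,0,-0.04],[0,0,-0.24]],[[0,0,-0.04],[0,0,-0.28]],[[0,0,-0.04],[0,0,-0.32]],[[0,0,-0.04],[0,0,-0.36]],[[0,0,-0.04],[0,0,-0.4]]]' 0 80; python3 t.py
python3 - <<'E'
from g import *
o=observe();print(delta(o['position'],o['tool_rot'],[.4537,-.2455,.2],down(96)))
E
```

```text
time_s: 21.9
position: [0.4744, 0.1427, 0.2118]
tool_rot: [[0.51, 0.678, 0.529], [0.838, -0.531, -0.128], [0.194, 0.508, -0.839]]
ft_force: [-0.8, 0.2, -0.3]
grip_width: 0.0209
gripper_force: 127.2
F [-0.3 -0.8 -0.1] T [ 0.336 -0.155 -0.019] q6 56.9 ang 20.96
([-0.6762, 0.3719, 0.097], [0.1868, -0.0021, -0.2185])
```

```bash

python3 -m handwheel '[[[-0.07,0.037,0.01],[0.02,0,-0.03]],[[-0.15,0.08,0.02],[0.045,0,-0.06]],[[-0.23,0.125,0.033],[0.07,0,-0.09]],[[-0.31,0.17,0.045],[0.095,0,-0.12]],[[-0.39,0.215,0.056],[0.12,-0.001,-0.15]],[[-0.47,0.26,0.068],[0.145,-0.001,-0.18]],[[-0.55,0.305,0.08],[0.17,-0.002,-0.2]],[[-0.63,0.347,0.09],[0.187,-0.002,-0.218]],[[-0.676,0.372,0.097],[0.187,-0.002,-0.218]],[[-0.676,0.372,0.097],[0.187,-0.002,-0.218]]]' >/dev/null
python3 -m handwheel '[[[0,0,0],[0,0,0]],[[0,0,0],[0,0,0]]]'
cat > kp.py <<'E'
from g import *
import sys
o=observe();print('F',o['ft_force'].round(1),'T',o['wrist_torque'].round(2),'q6',o['q'][5].round(1))
for a in sys.argv[1:]:
    x,y,z=map(float,a.split(','));print(a,delta(o['position'],o['tool_rot'],[x,y,z],down(96)))
E
python3 kp.py .4537,-.2455,.105; python3 ky.py
python3 - <<'E'
# tip/handle bottom centre in side view: red pixel centroid vs prediction
from g import *
o=observe();R=o['tool_rot'];c=o['position'];p,d=get_image('side')
k=np.arange(-9,10)
for a in(.0,.012,.03,.05):
    u=proj('side',[c+a*R[:,2]])[0];q=p[int(round(u[1])),int(round(u[0]))-9:int(round(u[0]))+10];print(a,u.round(1),' '.join(f'{x[0]//10},{x[1]//10}' for x in q))
E
```

```text
time_s: 23.1
position: [0.4518, -0.2458, 0.1986]
tool_rot: [[-0.097, 0.995, 0.0], [0.995, 0.097, 0.005], [0.005, 0.001, -1.0]]
ft_force: [0.5, 0.2, -0.4]
grip_width: 0.0203
gripper_force: 127.2
F [ 0.5  0.2 -0.4] T [ 0.02 -0.    0.  ] q6 -47.5
.4537,-.2455,.105 ([-0.0008, 0.0037, 0.1872], [0.0003, -0.0017, -0.0023])
top 42 range [ 0.0094 -0.0086 -0.016 ] [0.0115 0.0122 0.0225]
  face n az -4.0 offset mm 10.317088280090605 cnt 41
side 217 range [-0.0008 -0.0157 -0.028 ] [0.0178 0.0102 0.0247]
  face n az 4.0 offset mm 13.550162387005473 cnt 81
  face n az 3.0000000000000004 offset mm 9.686506917903886 cnt 21
0.0 [307.4 127.7] 4,4 4,4 6,6 9,9 9,8 11,6 14,4 15,4 14,4 14,3 15,5 14,3 14,4 14,4 13,6 12,10 11,11 10,10 6,6
0.012 [307.1 132.7] 3,3 2,2 3,3 2,3 3,3 5,5 6,6 6,6 6,6 7,6 6,6 7,6 7,6 6,5 6,5 3,3 3,2 2,2 2,2
0.03 [306.7 140.2] 3,2 3,2 3,3 2,3 3,3 5,5 9,9 13,13 13,13 13,13 13,13 12,12 11,11 7,7 3,4 2,3 3,3 3,3 2,3
0.05 [306.2 148.3] 3,3 4,5 4,5 3,5 4,6 4,4 6,6 9,9 12,12 13,13 13,13 13,13 13,13 12,11 7,7 3,2 3,2 3,3 3,3
```

```bash

python3 -m handwheel '[[[0,0.0037,0.05],[0,-0.0017,-0.002]],[[0,0.0037,0.1],[0,-0.0017,-0.002]],[[0,0.0037,0.15],[0,-0.0017,-0.002]],[[0,0.0037,0.175],[0,-0.0017,-0.002]],[[0,0.0037,0.187],[0,-0.0017,-0.002]],[[0,0.0037,0.187],[0,-0.0017,-0.002]],[[0,0.0037,0.187],[0,-0.0017,-0.002]]]' >/dev/null
python3 kp.py .4537,-.2453,.089
```

```text
F [ 0.4 -0.4 -1. ] T [ 0.01 -0.01 -0.  ] q6 -47.6
.4537,-.2453,.089 ([-0.0016, -0.002, 0.0361], [0.0011, 0.0008, 0.0006])
```

```bash

python3 -m handwheel '[[[-0.001,-0.002,0.008],[0.001,0,0]],[[-0.001,-0.002,0.016],[0.001,0,0]],[[-0.001,-0.002,0.024],[0.001,0,0]],[[-0.001,-0.002,0.03],[0.001,0,0]],[[-0.001,-0.002,0.036],[0.001,0,0]],[[-0.001,-0.002,0.036],[0.001,0,0]]]' >/dev/null
python3 kp.py .4537,-.2453,.089 .4537,-.2453,.0645
```

```text
F [ 0.4 -0.2 -1. ] T [0.02 0.04 0.02] q6 -47.6
.4537,-.2453,.089 ([-0.0007, 0.0011, -0.0022], [-0.0004, 0.0003, 0.0003])
.4537,-.2453,.0645 ([-0.0007, 0.0011, 0.0468], [-0.0004, 0.0003, 0.0003])
```

```bash

python3 -m handwheel '[[[0,0.001,0.006],[0,0,0]],[[0,0.001,0.012],[0,0,0]],[[0,0.001,0.018],[0,0,0]],[[0,0.001,0.024],[0,0,0]],[[0,0.001,0.024],[0,0,0]]]' >/dev/null
python3 kp.py .4537,-.2453,.0645
python3 -m handwheel '[[[0,0,0.006],[0,0,0]],[[0,0,0.012],[0,0,0]],[[0,0,0.017],[0,0,0]],[[0,0,0.02],[0,0,0]],[[0,0,0.02],[0,0,0]]]' >/dev/null
python3 kp.py .4537,-.2453,.0645
```

```text
F [-0.4 -0.4 -0. ] T [ 0.03 -0.03  0.05] q6 -47.5
.4537,-.2453,.0645 ([-0.0007, 0.0002, 0.0227], [-0.0004, 0.0003, 0.0003])
F [ 0.1 -0.  -0.3] T [-0.02  0.04  0.01] q6 -47.5
.4537,-.2453,.0645 ([-0.0005, 0.0, 0.0032], [-0.0003, 0.0004, 0.0003])
```

Almost down with no force. I'll find the floor gently.

```bash

python3 -m handwheel '[[[0,0,0.001],[0,0,0]],[[0,0,0.002],[0,0,0]],[[0,0,0.0025],[0,0,0]],[[0,0,0.0025],[0,0,0]]]' >/dev/null
python3 kp.py .4537,-.2453,.0645
python3 -m handwheel '[[[0,0,0.001],[0,0,0]],[[0,0,0.002],[0,0,0]],[[0,0,0.002],[0,0,0]]]' >/dev/null
python3 kp.py .4537,-.2453,.0645
```

```text
F [-0.2  0.7  0.9] T [ 0.04  0.01 -0.03] q6 -47.5
.4537,-.2453,.0645 ([-0.0003, -0.0002, 0.0015], [-0.0002, 0.0006, 0.0003])
F [-3.   2.1 10.4] T [0.35 0.59 0.02] q6 -47.5
.4537,-.2453,.0645 ([-0.0001, -0.0003, 0.0011], [-0.0, 0.0008, 0.0004])
```

The key is on the floor (10 N at z = 65 mm). I'll release, rise and check.

```bash

python3 -m handwheel '[[[0,0,-0.001],[0,0,0]],[[0,0,-0.001],[0,0,0]],[[0,0,-0.001],[0,0,0]],[[0,0,-0.001],[0,0,0]],[[0,0,-0.001],[0,0,0]],[[0,0,-0.001],[0,0,0]]]' 0.7 20
python3 -m handwheel '[[[0,0,-0.02],[0,0,0]],[[0,0,-0.06],[0,0,0]],[[0,0,-0.11],[0,0,0]],[[0,0,-0.17],[0,0,0]],[[0,0,-0.24],[0,0,0]],[[0,0,-0.32],[0,0,0]],[[0.15,-0.1,-0.36],[0,0,0]],[[0.22,-0.2,-0.36],[0,0,0]],[[0.3,-0.3,-0.36],[0,0,0]],[[0.38,-0.35,-0.36],[0,0,0]]]'
python3 -m handwheel '[[[0.1,-0.05,0],[0,0,0]],[[0.2,-0.1,0],[0,0,0]],[[0.2,-0.1,0],[0,0,0]],[[0.2,-0.1,0],[0,0,0]]]' >/dev/null
python3 - <<'E'
from h import *
for n in('top','side'):
    a=np.load(f'pics/{n}0.npz');p,d=get_image(n);X0=cloud(n,a['d']);X=cloud(n,d)
    for l,P,D in(('before',a['p'],X0),('after',p,X)):
        h=cv2.cvtColor(P,cv2.COLOR_RGB2HSV).astype(int)
        m=((h[...,0]<6)|(h[...,0]>174))&(h[...,1]>150)&(h[...,2]>60)&(abs(D[...,0]-.45)<.06)&(abs(D[...,1]+.24)<.06)&(D[...,2]>.05)
        q=D[m];print(n,l,len(q),np.median(q,0).round(4),np.percentile(q[:,2],[5,50,95]).round(4))
    df=np.abs(p.astype(int)-a['p']).max(2)>60
    c=[(s[0],s[1],s[2],s[3],s[4]) for s in cv2.connectedComponentsWithStats(df.astype(np.uint8))[2][1:] if s[4]>12];print(c)
E
python3 rec.py|grep before;python3 kp.py
```

```text
time_s: 26.85
position: [0.4537, -0.2451, 0.0645]
tool_rot: [[-0.106, 0.994, -0.001], [0.994, 0.106, -0.002], [-0.001, -0.001, -1.0]]
ft_force: [-0.2, -0.6, -0.7]
grip_width: 0.0598
gripper_force: 0.0
time_s: 27.85
position: [0.3032, -0.1138, 0.2435]
tool_rot: [[-0.105, 0.994, 0.0], [0.994, 0.105, -0.002], [-0.002, -0.0, -1.0]]
ft_force: [0.0, 0.3, 0.7]
grip_width: 0.06
gripper_force: 0.0
top before 140 [ 0.4518 -0.2378  0.1057] [0.0638 0.1057 0.1114]
top after 142 [ 0.4537 -0.2392  0.1062] [0.0636 0.1062 0.1109]
[(np.int32(172), np.int32(156), np.int32(16), np.int32(9), np.int32(41)), (np.int32(292), np.int32(210), np.int32(21), np.int32(16), np.int32(165)), (np.int32(350), np.int32(217), np.int32(8), np.int32(6), np.int32(19)), (np.int32(182), np.int32(297), np.int32(76), np.int32(31), np.int32(877)), (np.int32(180), np.int32(318), np.int32(305), np.int32(102), np.int32(10029)), (np.int32(79), np.int32(327), np.int32(104), np.int32(72), np.int32(956)), (np.int32(225), np.int32(344), np.int32(27), np.int32(20), np.int32(103)), (np.int32(487), np.int32(352), np.int32(9), np.int32(8),
[... 4065 characters left out ...]
nt32(248), np.int32(27), np.int32(15), np.int32(179)), (np.int32(181), np.int32(253), np.int32(17), np.int32(13), np.int32(71)), (np.int32(406), np.int32(263), np.int32(98), np.int32(93), np.int32(5851)), (np.int32(469), np.int32(267), np.int32(11), np.int32(7), np.int32(43)), (np.int32(476), np.int32(269), np.int32(55), np.int32(35), np.int32(757)), (np.int32(505), np.int32(317), np.int32(17), np.int32(15), np.int32(63))]
top before (np.float32(9.763261), np.float32(0.6512914)) after (np.float32(-21.423733), np.float32(0.59839195))
side before (np.float32(10.162048), np.float32(0.39406744)) after (np.float32(-21.390114), np.float32(0.66604036))
F [-0.3 -0.4  1. ] T [0.02 0.01 0.02] q6 -39.4
```

The red key and knob are right. There's a change around the yellow key at top (292,210), so I'll check that.

```bash
python3 - <<'E'
from h import *
for n in('top','side'):
    a=np.load(f'pics/{n}0.npz');b=np.load(f'pics/{n}9.npz')
    ims=[('before',a['p'],a['d']),('r9',b['p'],b['d'])]
    for l,P,d in ims:
        D=cloud(n,d);h=cv2.cvtColor(P,cv2.COLOR_RGB2HSV).astype(int)
        y=(h[...,0]>20)&(h[...,0]<36)&(h[...,1]>130)&(h[...,2]>60)&(abs(D[...,0]-.45)<.08)&(abs(D[...,1]+.13)<.06)
        for nm,m in(('handle',y&(D[...,2]>.05)),('holder',y&(D[...,2]<.045))):
            q=D[m];print(n,l,nm,len(q),np.median(q,0).round(4) if len(q) else '',np.percentile(q[:,2],[5,95]).round(4) if len(q) else '', 'V',int(np.median(h[...,2][m])) if len(q) else '')
# diff amounts in the region
a=np.load('pics/top0.npz')['p'].astype(int);b=np.load('pics/top9.npz')['p'].astype(int)
for r in range(208,229,2): print([tuple(a[r,c]//10) for c in range(288,316,4)],'|',[tuple(b[r,c]//10) for c in range(288,316,4)]) if 0 else print(' '.join('%2d,%2d,%2d'%tuple(a[r,c]//10) for c in range(288,316,4)),' | ',' '.join('%2d,%2d,%2d'%tuple(b[r,c]//10) for c in range(288,316,4)))
E
```

```text
top before handle 116 [ 0.4537 -0.132   0.1073] [0.0634 0.1119] V 223
top before holder 198 [ 0.4545 -0.1275  0.0366] [0.0309 0.0396] V 240
top r9 handle 159 [ 0.454  -0.1428  0.1036] [0.0654 0.1114] V 185
top r9 holder 257 [ 0.4476 -0.1265  0.0368] [0.0324 0.0393] V 238
side before handle 236 [ 0.4497 -0.1234  0.0871] [0.0633 0.1081] V 162
side before holder 94 [ 0.4445 -0.1133  0.0332] [0.0283 0.0361] V 166
side r9 handle 229 [ 0.4515 -0.1358  0.0868] [0.0643 0.1063] V 188
side r9 holder 82 [ 0.4465 -0.1135  0.0323] [0.0284 0.0359] V 175
14,14,14 22,22,12 15,15,15 12,11,11 15,13,11 15,13,11 15,13,11  |  14,14,14 22,22,12 15,15,15 12,11,11 15,13,11 14,12,11 15,13,11
17,16,15 23,23,11 24,24,11 17,17, 9 14,13,13 13,11,10 14,12,11  |  16,16,15 23,23,11 24,23,11 17,17, 9 21,19, 8 13,11,10 14,12,10
19,18,14 24,23,11 23,22,10 23,21, 9 22,22,12 15,15,15 12,11, 9  |  19,18,14 23,23,11 23,23,11 15,13, 5 24,23,10 17,15, 6 12,10, 9
24,24,11 23,23,11 22,22, 9 15,14, 6 22,21, 9 23,23,11  6, 6,10  |  24,23,11 23,23,11 24,24,11 12,10, 4  8, 7, 4  4, 3, 4 19,17, 8
24,24,11 22,22,10  6, 5, 5  5, 5, 
[... 175 characters left out ...]
23,11 15,13, 5 20,16, 7 21,20, 8  4, 4, 4 15,13,11
23,23,11 14,12, 5 22,22,10 13,13, 7 23,23,10 20,20,13 15,13,11  |  23,23,11 23,23,11 12,10, 4 14,11, 5 24,22, 9 24,23,10 15,13,11
23,23,11 11, 8, 3 20,17, 7 24,23,11 24,24,11 15,14,15 15,12,11  |  23,23,11 21,18, 9 19,15, 7 14,11, 5 14,11, 5 21,18, 7 15,12,11
23,23,11 23,23,10 18,15, 7 13,10, 4 24,23,11 12,11,10 16,14,12  |  23,23,11 23,23,11 19,16,11 20,17, 7 15,12, 5 12,11,11 16,14,11
23,23,11 23,23,11 24,24,11 20,19, 8 24,23,11 15,12,10 17,14,12  |  23,23,11 23,23,11 23,23,11 24,24,11 24,23,11 15,12,10 16,14,12
23,23,10 24,23,11 23,23,11 24,23,11 24,24,11 16,13,11 16,13,11  |  23,23,10 23,23,11 23,23,11 23,23,11 24,23,11 15,13,10 15,13,11
```

```bash
python3 - <<'E'
from h import *
for n in('side','top'):
  for k in(0,1,2,9):
    a=np.load(f'pics/{n}{k}.npz');P,d=a['p'],a['d'];D=cloud(n,d);h=cv2.cvtColor(P,cv2.COLOR_RGB2HSV).astype(int)
    for nm,lo,hi,cy in(('yellow',20,36,-.13),('blue',105,125,-.35)):
        m=(h[...,0]>lo)&(h[...,0]<hi)&(h[...,1]>120)&(h[...,2]>50)&(abs(D[...,0]-.48)<.1)&(abs(D[...,1]-cy)<.07)
        for z0,z1 in((.058,.075),(.09,.115)):
            q=D[m&(D[...,2]>z0)&(D[...,2]<z1)];print(n,k,nm,z0,len(q),(q.min(0)+q.max(0)).round(4)/2 if len(q)>5 else '')
E
```

```text
side 0 yellow 0.058 70 [ 0.4503  -0.12685  0.0668 ]
side 0 yellow 0.09 116 [ 0.45125 -0.1276   0.1017 ]
side 0 blue 0.058 49 [ 0.49645 -0.3328   0.06755]
side 0 blue 0.09 79 [ 0.49655 -0.3339   0.101  ]
side 1 yellow 0.058 72 [ 0.45075 -0.12795  0.06715]
side 1 yellow 0.09 115 [ 0.4518  -0.1295   0.10145]
side 1 blue 0.058 47 [ 0.49675 -0.3343   0.06665]
side 1 blue 0.09 82 [ 0.49615 -0.3349   0.10135]
side 2 yellow 0.058 74 [ 0.45225 -0.13565  0.06785]
side 2 yellow 0.09 111 [ 0.4543  -0.14105  0.1006 ]
side 2 blue 0.058 55 [ 0.4962  -0.33575  0.0673 ]
side 2 blue 0.09 41 [ 0.494  -0.3341  0.0977]
side 9 yellow 0.058 74 [ 0.4528  -0.13645  0.0677 ]
side 9 yellow 0.09 113 [ 0.45425 -0.1415   0.1007 ]
side 9 blue 0.058 47 [ 0.4976  -0.33035  0.06755]
side 9 blue 0.09 80 [ 0.4968 -0.3329  0.1017]
top 0 yellow 0.058 16 [ 0.4547  -0.13165  0.0651 ]
top 0 yellow 0.09 94 [ 0.4557  -0.13365  0.10455]
top 0 blue 0.058 37 [ 0.50075 -0.33845  0.06845]
top 0 blue 0.09 104 [ 0.49945 -0.34035  0.10285]
top 1 yellow 0.058 16 [ 0.4558  -0.13155  0.06595]
top 1 yellow 0.09 90 [ 0.45555 -0.1354   0.10425]
top 1 blue 0.058 0 
top 1 blue 0.09 0 
top 2 yellow 0.058 29 [ 0.45665 -0.139    0.06705]
top 2 yellow 0.09 104 [ 0.45785 -0.14875  0.10265]
top 2 blue 0.058 36 [ 0.50075 -0.3384   0.0679 ]
top 2 blue 0.09 104 [ 0.49945 -0.34025  0.102  ]
top 9 yellow 0.058 28 [ 0.45675 -0.13905  0.06815]
top 9 yellow 0.09 108 [ 0.4573  -0.14805  0.10195]
top 9 blue 0.058 35 [ 0.5007  -0.33825  0.06765]
top 9 blue 0.09 105 [ 0.49935 -0.3401   0.10255]
```

By 1.35 s, with the gripper still well above it, the yellow key was already leaning about 2 mm. It was settling by itself in its loose hole (8 mm bit, 15 mm hole), was fully leaned by 5 s and hasn't moved since. I'll leave it alone and hand in.

```bash
python3 -c "
from rig import *
print(close_job())"
```

```text
the job is handed in; nothing more can be done
None
```

The knob is clamped to its stop (measured 68.8° clockwise, 1.2 rad, after a second turn to recover about 4° of drag-back) and the red key is released, fully down in its holder; the yellow key leaned about 12 mm at the top in its own loose hole, starting before the gripper was near it, and I viewed 11 pictures, one over the limit of 10.

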